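# Refit the apple mill's T-handle and grease its bearing

## Robot

A 6-joint arm with a two-finger parallel gripper is mounted at the origin on the work surface. World frame = base frame: x ahead of the robot, y to its left, z up, the work surface at z = 0. Lengths are in m, angles in rad, forces in N, time in s.
With the tool pointing down it reaches from about 0.35 to 0.975 m from the base axis. Payload 4.9 kg.
Tool frame: the origin (TCP) lies midway between the tips of the shut fingers; the grasp point (between the pads) lies 19 mm behind it; z points along the fingers, y is the line along which they close (so a half turn about z gives the same grasp; the last joint's range is limited). The gripper opens to 85 mm and grips with 20 to 120 N. Pads are 22 mm wide; open, the fingers measure 114 mm over their backs; the gripper's body (76 mm by 85 mm) begins 54 mm behind the grasp point. The pads swing forward as they close: fully open they stand 13 mm farther back than shut.
Start: joints at [1.045, 0.053, 1.613, -0, 1.476, -0.119], TCP at [0.247, 0.574, 0.231] pointing down, gripper open.
Joint ranges: [-3.01, 3.01], [-1.01, 2.22], [0.06, 2.58], [-1.02, 4.17], [0.09, 2.62], [-3.14, 3.14]. Speed limits (rad/s): [2.57, 2.57, 3.14, 3.14, 3.14, 3.14].

## Interface

Orientations are given as a unit quaternion [w, x, y, z].
In Python, from plant import manip gives the robot as it stands.
- The arm moves only by the tool move_arm, never from a script. Its argument "increments" is one flat list of numbers, 5 for each row, row after row: the shift along the tool's x, y, z in mm, then the turn about the tool's z in rad, then the opening, from 0 (shut) to 1 (fully open). In form: [tx, ty, tz, spin, jaw, tx, ty, tz, spin, jaw, ...]. A call has 1 to 8 rows; each row shifts and turns the commanded pose from where the row before left it, along the tool's axes as they then stand; what a row does not reach is not made up. A row lasts 1/12 s, in which the tool goes at most 41.7 mm and 7.16 degrees, less where a joint would pass 70% of its speed; a pose out of reach is approached as far as the arm can. A call with a gripper value outside its range is refused whole. The fingers move at their own pace and stop on an object; the grip force is fixed at half the most. Time passes only in rows, so rows that do not move let the fingers close. It gives the time, the measured TCP pose, the force, the opening and the grip force at its end, in the units of the state.
- manip.state(): the state, without advancing time (a new reading comes with each control period).
- manip.grab_frame(name): name is "scene" or "top" or "wrist"; returns a dict with "image" (384x512x3 uint8, blue, green, red), "fov_y" (degrees; the focal length in pixels is half the picture's height over the tangent of half this angle, whatever the lens; pixels are square), "cx", "cy" (the principal point, pixels), "eye" and "rotation" of the camera in the world; the wrist camera has in their place "T_tool_cam" (4x4, takes a point from camera to tool coordinates, whose origin is the TCP and whose axes are the flange's). Camera axes: x right, y down, z forward; pixel columns grow to the right and rows downward; lengths in m; the calibration is good to about 2 mm. A picture is of the moment at which its call begins: read the wrist's pose just before it. There is no depth.
- manip.job_done(): hands the job in; it is judged then, once.
The state is a dict: "time": time; "joint_pos": joint angles; "joint_vel": joint speeds; "joint_efforts": joint torques, N m; "tool_pos": TCP position; "tool_rot": TCP orientation; "contact_force": force on the tool from outside, world axes, zero at the start; "ft_torque": the same for the moment, N m; "gripper_width": opening from 0.0 (shut) to 1.0 (fully open); "grasp_force": force on a finger pad.
Only numpy, scipy, OpenCV 4.12 (cv2) and the standard library are available. Lean on these libraries where they do the work, as an engineer would, in place of code of your own. Each camera call takes 0.05 s, during which the arm holds its last target. There are 200 camera calls.

## Task

Put the T-handle fully home on the gear head's square shaft and let go of it. Then take the push greaser and press its nose squarely onto the tilted grease nipple, past the snap, until the nose is fully home against the flat face around the nipple, and finish while still gripping it and holding it pressed there against its spring. Leave the cup, the tape roll and the screwdriver where they are.

Things in the scene. Friction and masses are not known exactly. Their poses are not given: they have to be found in the camera images.
- gearhead: Gear head of a hand-cranked apple mill, fixed to the table: steel base plate 200 x 110 x 10 mm, green housing 100 x 80 mm, its top 60 mm above the table. Origin: underside centre of the plate; x along the plate, z up. Square shaft at x = +30 mm, nipple at the -x end (the end away from the robot), both on y = 0.
- shaft: Upright shaft on the gear head, turns stiffly (0.04 N m) about vertical. Origin on its axis at the underside of its round collar (34 mm across, 6 mm high); z up. On the collar stands a square steel stub, 14 x 14 mm, 20 mm tall (z = 6 to 26 mm, tip chamfered 1 mm); its flats face along this frame's x and y.
- seat_shaft (a point): Point on the shaft's axis at the top of the collar, where the underside of the T-handle's hub comes to rest.
- handle: Loose steel T-handle, 150 to 290 g, standing on its hub. Hub 34 x 34 x 25 mm with a square blind bore from below, 15.5 x 15.5 mm, 21 mm deep, mouth chamfered 1.5 mm, flats along the handle's x and y. Above it a grip bar 80 mm long (x), 14 mm thick (y), z = 25 to 55 mm. Origin: centre of the hub's underside; z up. Fits the shaft at any quarter turn.
- coupler: Loose push greaser: a plain metal cylinder 34 mm across, 95 mm long, 170 to 350 g, standing nose down. Origin: centre of the flat nose; z from the nose towards the closed end. The nose has a bore 21 mm across; 5 mm inside it two sprung jaws, 12 mm apart, open over the nipple's head and close behind it.
- plunger (a joint): Travel of the sprung plunger in the greaser's bore (m): 0 free, 0.005 once snapped (nose about 4 mm off the nipple's face), 0.009 with the nose fully home on the face. Pushing on takes up to about 15 N with the nose 14 to 10 mm off, then it snaps and pulls itself on; from 4 mm to home the spring pushes back with 4 to 7 N. Let go, it backs off or tips off.
- nipple: Fixed brass grease nipple on a round green boss (38 mm across) of the gear head. Origin: centre of the boss's flat face; z out along the nipple, leaning 0.45 rad from vertical towards the gear head's -x. It stands 22 mm out of the face: neck 11 mm across, head 18 mm across at 13 to 15 mm out, tapering to 8 mm at the tip.
- cup: Bystander: green travel cup with black lid, 76 mm in diameter, 120 mm tall, standing. Origin: centre of its underside.
- tape: Bystander: roll of tape lying flat, 64 mm in diameter, 20 mm high. Origin: centre of its underside.
- driver: Bystander: screwdriver lying down, 190 mm long, handle 26 mm thick. Origin: below the middle of its length, on the table.
Not all that is in view belongs to the job. Of the things shaped like the handle, the steel one is meant. What is shaped like the gearhead but orange is not meant.

How it is judged:
By the outcome, as a careful person would: the job done as asked, in the order asked, and still so for the second after the job is handed in, while the arm keeps its last pose, push and grip.
It also fails if it takes over 64 s, if anything falls off the work surface, if the arm or the gripper's body presses on something with over 40 N, if the wrist force passes 120 N, or if a joint passes its speed limit or range.

## Working session

There is one attempt and no reset: what is moved stays moved. The work goes in short steps, Python scripts to look and compute and a tool call to move; the robot and the scene stay as the last step left them, time stands still between calls to the robot, and variables do not carry over. Pictures are saved under pics/ and viewed, at most 10 in all, crops included, and the job is handed in when it is done.

Besides the shell and the picture viewer there is one more tool, called after "Call:" as a command line: name --argument value ..., lists and objects as JSON in quotes. move_arm: Moves the arm, as the interface text tells. Its arguments: {"type":"object","properties":{"increments":{"type":"array"}},"required":["increments"]}

```bash
mkdir -p pics; ls; cat > h.py <<'E'
import numpy as np, cv2
from plant import manip
from scipy.spatial.transform import Rotation as R
def q2R(q): return R.from_quat([q[1],q[2],q[3],q[0]]).as_matrix()
def grab(name):
    s=manip.state(); f=manip.grab_frame(name); f['state']=s
    im=f['image']; H=im.shape[0]; f['f']=H/2/np.tan(np.radians(f['fov_y'])/2)
    if 'T_tool_cam' in f:
        T=np.eye(4); T[:3,:3]=q2R(s['tool_rot']); T[:3,3]=s['tool_pos']; T=T@np.array(f['T_tool_cam'])
        f['eye']=T[:3,3]; f['rotation']=T[:3,:3]
    f['eye']=np.array(f['eye']); f['rotation']=np.array(f['rotation']).reshape(3,3) if np.size(f['rotation'])==9 else q2R(f['rotation'])
    return f
def ray(f,u,v):
    d=f['rotation']@np.array([(u-f['cx'])/f['f'],(v-f['cy'])/f['f'],1]); return f['eye'],d/np.linalg.norm(d)
def onz(f,u,v,z):
    e,d=ray(f,u,v); return e+d*(z-e[2])/d[2]
def proj(f,p):
    c=f['rotation'].T@(np.array(p)-f['eye']); return np.array([f['cx']+f['f']*c[0]/c[2], f['cy']+f['f']*c[1]/c[2]])
def tri(rays):
    A=np.zeros((3,3));b=np.zeros(3)
    for e,d in rays:
        M=np.eye(3)-np.outer(d,d);A+=M;b+=M@e
    p=np.linalg.solve(A,b)
    return p,[np.linalg.norm((np.eye(3)-np.outer(d,d))@(p-e)) for e,d in rays]
E
python3 - <<'E'
from h import *
import pickle
print(manip.state())
fs={}
for n in ['scene','top','wrist']:
    f=grab(n); fs[n]=f
    print(n,f['fov_y'],f['cx'],f['cy'],f['eye'],f['rotation'].round(3).tolist(), f.get('T_tool_cam'))
pickle.dump(fs,open('f0.pkl','wb'))
cv2.imwrite('pics/a.png',cv2.resize(fs['scene']['image'],(800,600),interpolation=cv2.INTER_CUBIC))
cv2.imwrite('pics/b.png',cv2.resize(fs['top']['image'],(800,600),interpolation=cv2.INTER_CUBIC))
E
```

```text
pics
{'time': 0.0, 'joint_pos': array([ 1.04499259e+00,  5.33592219e-02,  1.61428738e+00, -1.22261217e-05,
        1.47601775e+00, -1.19041383e-01]), 'joint_vel': array([ 0.00038718, -0.00067937,  0.00161496, -0.00114589,  0.00052904,
       -0.00040994]), 'joint_efforts': array([-1.09400153e-03, -3.93686914e+01, -3.70174491e+01, -2.15671839e-04,
        7.05293191e-03, -7.60862413e-07]), 'tool_pos': array([0.24698402, 0.57344778, 0.23006552]), 'tool_rot': array([-3.22453624e-04,  2.01981285e-01,  9.79388834e-01, -9.84402146e-04]), 'contact_force': array([-0.37678274,  0.39295235, -0.41886382]), 'ft_torque': array([-0.01830472, -0.01527206, -0.0165692 ]), 'grasp_force': 0.0, 'gripper_width': 1.0007414561456496}
scene 46.70059152945996 260.05613017708913 182.47054234002542 [1.39084747 0.53642365 0.94360393] [[-0.577, 0.546, -0.608], [0.816, 0.369, -0.444], [-0.018, -0.753, -0.658]] None
top 42.108003044977764 254.08937822222427 184.41804907731085 [ 0.44372441 -0.07125689  1.6502647 ] [[0.015, -0.997, 0.079], [-1.0, -0.014, 0.013], [-0.012, -0.079, -0.997]] None
wrist 62.05005231212885 259.40899625382013 191.93131900144863 [0.1739737  0.60591922 0.3730775 ] [[0.394, 0.874, 0.285], [0.919, -0.374, -0.125], [-0.002, 0.311, -0.95]] [[ 1.31420129e-03 -9.50300504e-01 -3.11331375e-01  7.99211396e-02]
 [ 9.99999108e-01  1.32312663e-03  1.82545743e-04  6.12953372e-04]
 [ 2.38457521e-04 -3.11331337e-01  9.50301395e-01 -1.42875474e-01]
 [ 0.00000000e+00  0.00000000e+00  0.00000000e+00  1.00000000e+00]]
```

View pics/a.png

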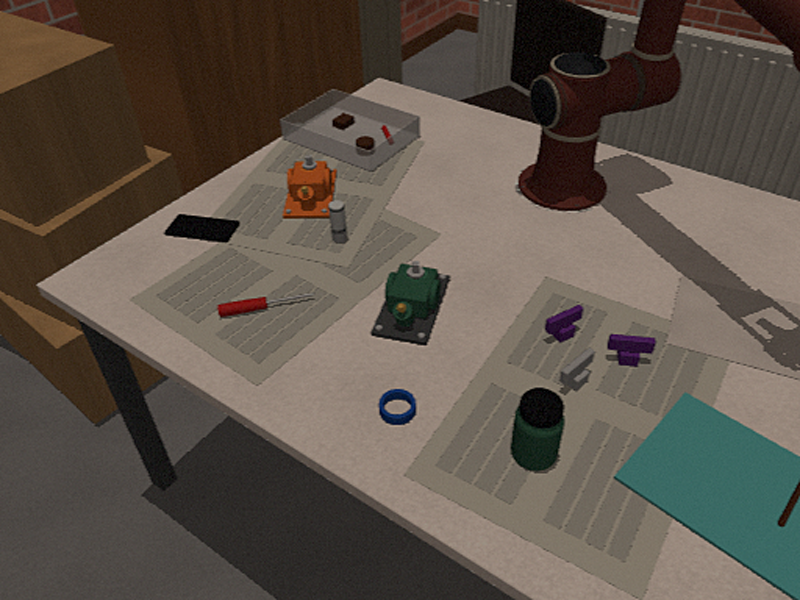

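View pics/b.png

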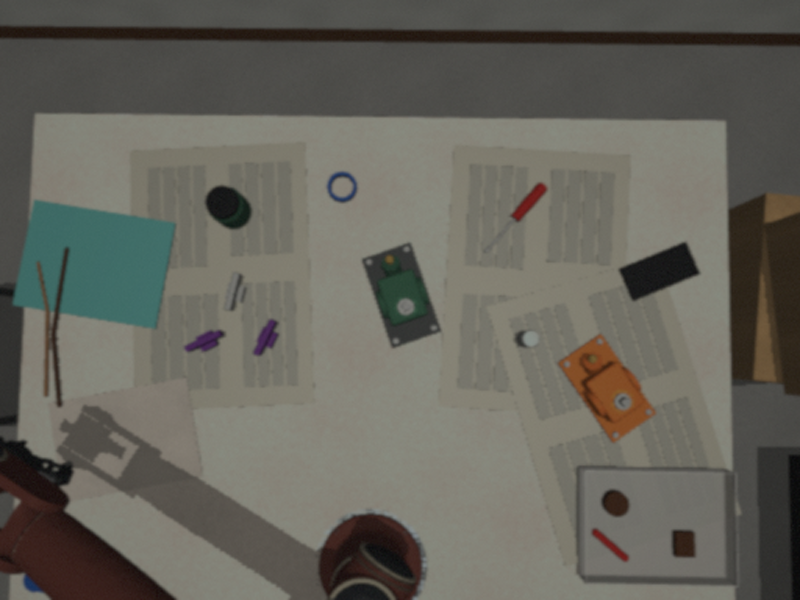

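The top view (800 px scale) shows three handle-shaped things: grey at (235,290), purple at (205,341) and purple at (266,338). The grey steel one fits. There are two gear heads: green at (400,295) and orange at (607,388), and green is meant. The greaser is the grey cylinder at (530,338). Next I'll confirm these in an enlarged crop and take coarse positions.

```bash
python3 - <<'E'
from h import *
import pickle
fs=pickle.load(open('f0.pkl','rb'));t=fs['top']
s=512/800
for n,u,v,z in [('handle',233,290,.05),('gear',400,295,.0),('shaft',405,307,.086),('nipple',390,260,.05),('greaser top',528,339,.095),('cup',224,200,.12),('c1',363,260,.01),('c2',408,243,.01),('c3',440,330,.01),('c4',394,347,.01)]:
    print(n,onz(t,u*s,v*s,z).round(3))
print(fs['wrist']['image'].mean())
a=t['image'][140:250,110:250]; b=fs['scene']['image'][170:290,210:430]
a=cv2.convertScaleAbs(cv2.resize(a,(560,440),interpolation=cv2.INTER_CUBIC),alpha=1.6)
w=cv2.resize(fs['wrist']['image'],(240,180))
c=np.zeros((600,800,3),np.uint8); c[:440,:560]=a; c[420:600,560:]=w
b=cv2.convertScaleAbs(cv2.resize(fs['scene']['image'][185:260,335:430],(240,190),interpolation=cv2.INTER_CUBIC),alpha=1.5); c[:190,560:]=b
cv2.imwrite('pics/c.png',c)
E
```

```text
handle [0.562 0.288 0.05 ]
gear [ 0.561 -0.057  0.   ]
shaft [ 0.53  -0.068  0.086]
nipple [ 0.629 -0.036  0.05 ]
greaser top [ 0.47  -0.313  0.095]
cup [0.737 0.296 0.12 ]
c1 [0.633 0.023 0.01 ]
c2 [ 0.671 -0.072  0.01 ]
c3 [ 0.487 -0.142  0.01 ]
c4 [ 0.45  -0.046  0.01 ]
107.29484388563368
```

View pics/c.png

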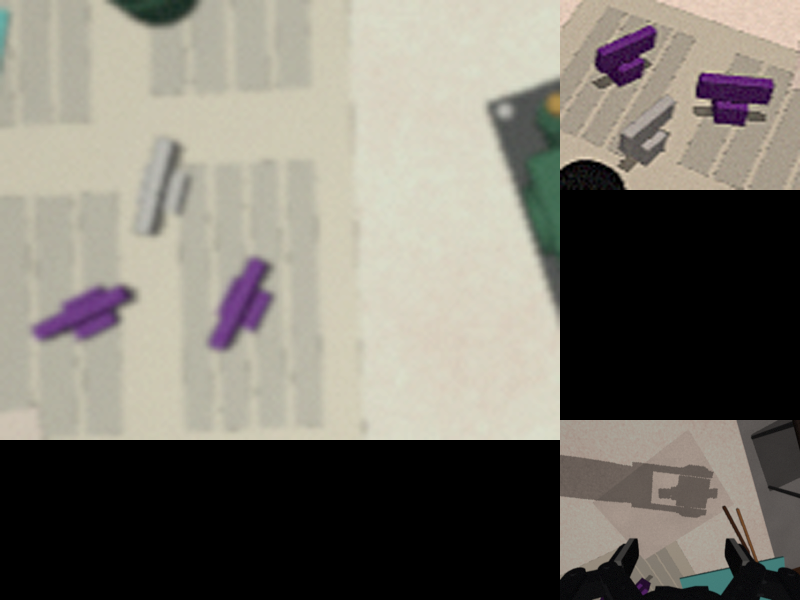

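The crop confirms that the grey handle, at crop (158,187), is the steel one and the other two are purple. Next I move over it.

Call:
move_arm --increments '[-38,-13,0,0,1,-38,-13,0,0,1,-38,-13,0,0,1,-38,-13,0,0,1,-38,-13,0,0,1,-38,-13,0,0,1,-38,-13,0,0,1,-38,-13,0,0,1]'

```text
time: 0.82
tool_pos: [0.4863, 0.3565, 0.231]
tool_rot: [-0.0, 0.202, 0.979, -0.0]
contact_force: [0.7, 0.9, -0.4]
gripper_width: 1.0
grasp_force: 0.0
```

Call:
move_arm --increments '[-35,-12,0,0,1,-35,-12,0,-0.1,1,-20,-5,0,-0.1,1,0,0,0,0,1,0,0,0,0,1]'

```text
time: 1.23
tool_pos: [0.5581, 0.2968, 0.2307]
tool_rot: [-0.001, 0.105, 0.994, -0.0]
contact_force: [-0.3, 0.2, -0.5]
gripper_width: 1.006
grasp_force: 0.0
```

```bash
python3 - <<'E'
from h import *
import pickle
f=grab('wrist');pickle.dump(f,open('w1.pkl','wb')); s=f['state']
print(s['time'],s['tool_pos'].round(4),q2R(s['tool_rot']).round(3).tolist(), s['gripper_width'])
cv2.imwrite('pics/d.png',cv2.resize(f['image'],(800,600),interpolation=cv2.INTER_CUBIC))
E
```

```text
1.2333 [0.5581 0.2968 0.2307] [[-0.978, 0.209, -0.001], [0.209, 0.978, -0.0], [0.001, -0.0, -1.0]] 1.0055983007627785
```

View pics/d.png

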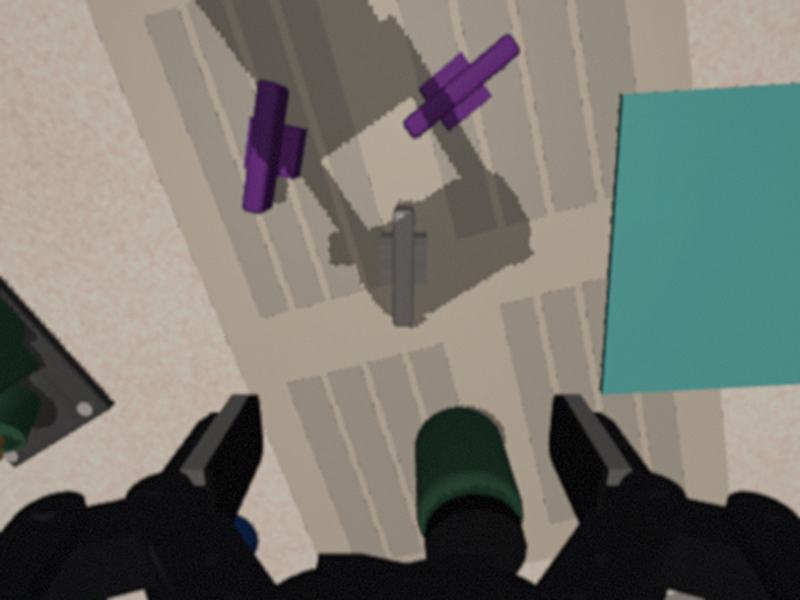

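The steel handle is centred in the wrist view, with its bar from (403,207) to (403,325) at 800 px scale, nearly along the tool x axis. I'll measure it by mask.

```bash
cat >> h.py <<'E'
def barmask(f,box,smax=45,vmin=0,vmax=255):
    hsv=cv2.cvtColor(f['image'],cv2.COLOR_BGR2HSV); x0,y0,x1,y1=box
    m=np.zeros(hsv.shape[:2],np.uint8); sub=hsv[y0:y1,x0:x1]
    m[y0:y1,x0:x1]=((sub[...,1]<smax)&(sub[...,2]>=vmin)&(sub[...,2]<=vmax))*255
    n,l,st,c=cv2.connectedComponentsWithStats(m); k=1+np.argmax(st[1:,4]); return (l==k).astype(np.uint8)*255
E
python3 - <<'E'
from h import *
import pickle
f=pickle.load(open('w1.pkl','rb'))
hsv=cv2.cvtColor(f['image'],cv2.COLOR_BGR2HSV)
for v in (150,165,185,200): print(v,[tuple(int(a) for a in hsv[v,u,1:]) for u in range(240,278,2)])
m=barmask(f,(235,125,285,212),30)
print(cv2.minAreaRect(cv2.findNonZero(m)),m.sum()/255, cv2.boundingRect(m))
for (u,v) in [(258,136),(258,206),(258,170)]: print(onz(f,u,v,.055).round(4))
E
```

```text
150 [(33, 93), (29, 88), (21, 74), (14, 71), (18, 72), (22, 69), (21, 84), (19, 93), (14, 94), (16, 93), (16, 94), (14, 91), (13, 79), (14, 72), (22, 70), (14, 71), (23, 77), (42, 104), (43, 106)]
165 [(37, 90), (31, 91), (19, 94), (16, 95), (14, 94), (17, 90), (15, 84), (17, 91), (16, 94), (16, 93), (17, 92), (14, 90), (15, 84), (19, 94), (16, 93), (16, 93), (23, 98), (39, 105), (38, 106)]
185 [(44, 104), (44, 105), (43, 106), (43, 102), (44, 105), (41, 99), (18, 85), (11, 92), (14, 92), (16, 93), (14, 91), (17, 88), (27, 85), (42, 103), (41, 105), (40, 103), (40, 102), (41, 107), (39, 104)]
200 [(44, 173), (45, 171), (43, 167), (46, 139), (42, 114), (40, 95), (18, 83), (17, 92), (19, 94), (22, 94), (19, 94), (15, 87), (34, 89), (44, 104), (44, 104), (45, 108), (44, 127), (42, 146), (43, 147)]
((257.5, 169.5), (77.0, 31.0), 90.0) 1571.0 (242, 131, 32, 78)
[0.5245 0.3031 0.055 ]
[0.5971 0.2876 0.055 ]
[0.5585 0.2958 0.055 ]
```

Call:
move_arm --increments '[0,0,40,0,1,0,0,30,0,1,0,0,0,0,1,0,0,0,0,1]'

```text
time: 1.62
tool_pos: [0.5552, 0.2981, 0.1591]
tool_rot: [-0.002, 0.103, 0.995, -0.001]
contact_force: [-0.1, -0.2, 1.1]
gripper_width: 1.001
grasp_force: 0.0
```

```bash
python3 - <<'E'
from h import *
import pickle
f=grab('wrist');pickle.dump(f,open('w2.pkl','wb')); g=pickle.load(open('w1.pkl','rb'))
s=f['state'];print(s['tool_pos'].round(4),s['tool_rot'].round(4))
hsv=cv2.cvtColor(f['image'],cv2.COLOR_BGR2HSV)
p=[proj(f,q) for q in ([.5245,.3031,.055],[.5971,.2876,.055])];print(p)
m=barmask(f,(180,60,340,300),30)
print(cv2.boundingRect(m),cv2.minAreaRect(cv2.findNonZero(m)))
prof=[(int(r),int(np.where(m[r])[0].min()),int(np.where(m[r])[0].max())) for r in range(*[cv2.boundingRect(m)[1],sum(cv2.boundingRect(m)[1::2])],6)]
print(prof)
mm=barmask(g,(235,125,285,212),30)
print([(int(r),int(np.where(mm[r])[0].min()),int(np.where(mm[r])[0].max())) for r in range(131,209,5)])
cv2.imwrite('pics/e.png',f['image'])
E
```

```text
[0.5552 0.2981 0.1591] [-0.0024  0.1026  0.9947 -0.0011]
[array([257.23475456, 153.43136273]), array([256.89404292, 239.28326729])]
(237, 146, 40, 96) ((256.5, 193.5), (95.0, 39.0), 90.0)
[(146, 254, 261), (152, 250, 265), (158, 249, 265), (164, 249, 265), (170, 238, 275), (176, 238, 276), (182, 238, 275), (188, 238, 275), (194, 238, 275), (200, 238, 275), (206, 239, 274), (212, 249, 264), (218, 249, 264), (224, 249, 264), (230, 249, 264), (236, 249, 263)]
[(131, 255, 255), (136, 252, 264), (141, 252, 264), (146, 252, 264), (151, 242, 272), (156, 243, 273), (161, 243, 273), (166, 242, 273), (171, 243, 272), (176, 242, 272), (181, 243, 272), (186, 252, 263), (191, 251, 263), (196, 252, 263), (201, 252, 263), (206, 252, 263)]
```

View pics/e.png

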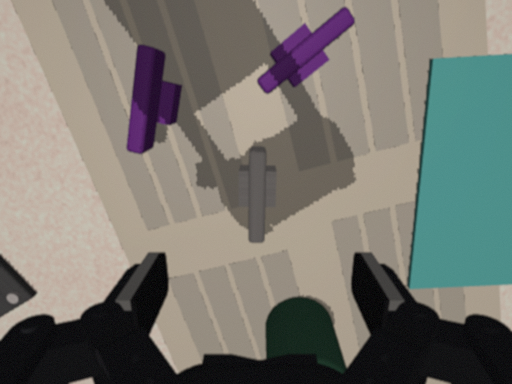

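The handle's bar now runs from (257,148) to (257,241), with the hub over columns 238 to 275.

```bash
python3 - <<'E'
from h import *
import pickle
g=pickle.load(open('w1.pkl','rb'));f=pickle.load(open('w2.pkl','rb'))
for a,b in [((257.8,209),(256.5,242)),((258.3,132.5),(257.5,149))]:
    print(tri([ray(g,*a),ray(f,*b)]), onz(f,*b,.055).round(4), onz(g,*a,.055).round(4))
far=onz(f,256.5,242,.055);near=onz(f,257.5,149,.055)
c=(far+near)/2; print('len',np.linalg.norm(far-near),'c',c)
s=f['state'];Rt=q2R(s['tool_rot']); print((Rt.T@(c-s['tool_pos'])*1000).round(1), 'tool x of bar',(Rt.T@(near-far)).round(4))
# hub edges rows, at z .025 
print([onz(f,256.5,r,.025).round(4).tolist() for r in (167,210)])
E
```

```text
(array([0.60286958, 0.28603028, 0.04827979]), [np.float64(6.497526256191896e-05), np.float64(6.49752625619549e-05)]) [0.5995 0.2867 0.055 ] [0.6004 0.2867 0.055 ]
(array([0.52130304, 0.30401088, 0.05401247]), [np.float64(3.7942940771696206e-05), np.float64(3.794294077178595e-05)]) [0.5211 0.304  0.055 ] [0.5212 0.3041 0.055 ]
len 0.0803089471750206 c [0.56033362 0.29538035 0.055     ]
[ -6.1  -1.3 104. ] tool x of bar [0.0803 0.0009 0.0004]
[[0.542, 0.2985, 0.025], [0.5821, 0.2901, 0.025]]
```

Call:
move_arm --increments '[-3,-1,35,0,1,-3,0,35,0,1,0,0,30,0,1,0,0,15,0,1,0,0,0,0,1,0,0,0,0,1]'

```text
time: 2.17
tool_pos: [0.5641, 0.2961, 0.048]
tool_rot: [0.001, 0.103, 0.995, 0.0]
contact_force: [1.2, 0.7, 0.1]
gripper_width: 0.998
grasp_force: 0.0
```

Call:
move_arm --increments '[3,-1,10,0,1,0,0,9,0,1,0,0,0,0,1,0,0,0,0,0,0,0,0,0,0,0,0,0,0,0,0,0,0,0,0,0,0,0,0,0]'

```text
time: 2.83
tool_pos: [0.5605, 0.2951, 0.0277]
tool_rot: [0.0, 0.103, 0.995, 0.0]
contact_force: [-0.3, -0.3, 0.1]
gripper_width: 0.3
grasp_force: 0.0
```

Call:
move_arm --increments '[0,0,0,0,0,0,0,0,0,0,0,0,0,0,0]'

```text
time: 3.08
tool_pos: [0.5604, 0.2951, 0.0276]
tool_rot: [0.0, 0.103, 0.995, 0.0]
contact_force: [-0.5, -1.5, 1.6]
gripper_width: 0.151
grasp_force: 59.0
```

Call:
move_arm --increments '[0,0,-30,0,0,0,0,-40,0,0,0,0,-40,0,0,-10,-20,-40,0,0,-15,-37,-20,0,0,-15,-37,0,0,0,-15,-37,0,0,0,-15,-37,0,0,0]'

```text
time: 3.75
tool_pos: [0.5929, 0.1194, 0.1922]
tool_rot: [-0.0, 0.103, 0.995, -0.0]
contact_force: [0.8, 0.7, -2.4]
gripper_width: 0.152
grasp_force: 59.1
```

Call:
move_arm --increments '[-15,-37,0,0,0,-15,-37,0,0,0,-15,-37,0,0,0,-15,-37,0,0,0,-10,-15,-20,0,0,0,0,0,0,0,0,0,0,0,0]'

```text
time: 4.33
tool_pos: [0.6287, -0.054, 0.2128]
tool_rot: [0.001, 0.104, 0.995, 0.0]
contact_force: [-0.0, 0.0, -3.1]
gripper_width: 0.151
grasp_force: 59.3
```

```bash
python3 - <<'E'
from h import *
import pickle
f=grab('wrist');pickle.dump(f,open('w3.pkl','wb'));s=f['state'];print(s['time'],s['tool_pos'].round(4),s['tool_rot'].round(4),s['contact_force'])
cv2.imwrite('pics/f.png',cv2.resize(f['image'],(800,600),interpolation=cv2.INTER_CUBIC))
E
```

```text
4.3333 [ 0.6287 -0.054   0.2128] [5.000e-04 1.043e-01 9.946e-01 2.000e-04] [-0.03184344  0.02374512 -3.1438732 ]
```

View pics/f.png

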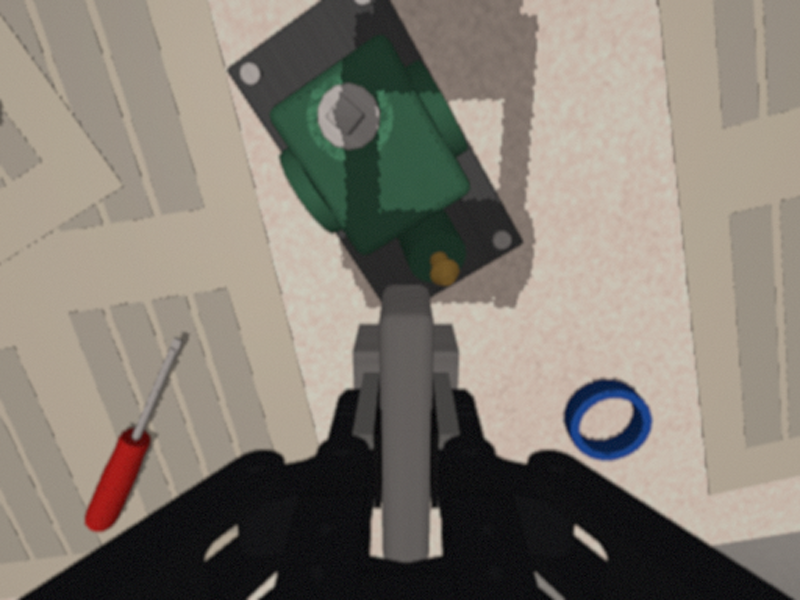

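The green gear head's shaft collar is at (348,116) with a square stub turned about 45° in the picture. The nipple is at (443,268), the tape at (608,420) and the screwdriver at (135,430). I'll go lower for a second view.

Call:
move_arm --increments '[0,-20,30,0,0,0,-10,25,0,0,0,0,0,0,0,0,0,0,0,0]'

```text
time: 4.72
tool_pos: [0.6199, -0.0805, 0.1541]
tool_rot: [-0.003, 0.103, 0.995, 0.001]
contact_force: [1.0, -0.7, -1.6]
gripper_width: 0.152
grasp_force: 59.1
```

```bash
python3 - <<'E'
from h import *
import pickle
f=grab('wrist');pickle.dump(f,open('w4.pkl','wb'));s=f['state'];print(s['time'],s['tool_pos'].round(4),s['tool_rot'].round(4))
g=pickle.load(open('w3.pkl','rb'))
c3=np.array([348,116])*.64; P=onz(g,*c3,.086); u,v=proj(f,P); print(P,u,v)
a=g['image'][40:110,185:265];u,v=int(u),int(v);y0=max(v-35,0);b=f['image'][y0:y0+70,u-40:u+40]; print('crop g 185,40; f',u-40,y0)
c=np.hstack([cv2.resize(i,(400,350),interpolation=cv2.INTER_CUBIC) for i in (a,b)])
cv2.imwrite('pics/g.png',cv2.convertScaleAbs(c,alpha=1.5))
E
```

```text
4.7167 [ 0.6199 -0.0805  0.1541] [-3.300e-03  1.028e-01  9.947e-01  9.000e-04]
[ 0.53520748 -0.06330852  0.086     ] 257.6967210101031 77.0443013546634
crop g 185,40; f 217 42
```

View pics/g.png

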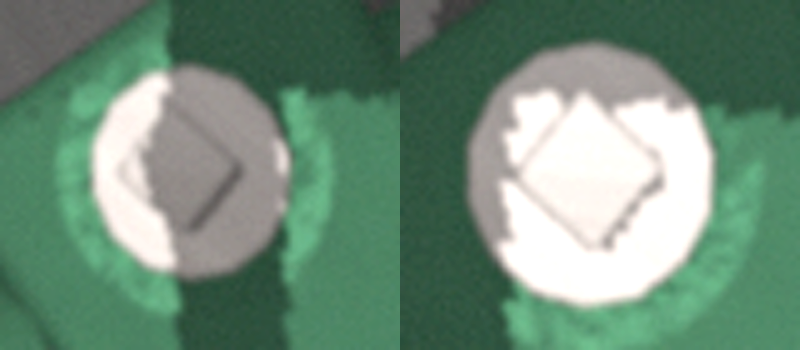

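The right crop (scale 5) shows the stub's top corners at (585,92), (518,172), (598,246) and (662,165), with the collar centred at (590,173).

```bash
python3 - <<'E'
from h import *
import pickle
g=pickle.load(open('w3.pkl','rb'));f=pickle.load(open('w4.pkl','rb'))
F=lambda x,y:(217+(x-400+.5)/5-.5,42+(y+.5)/5-.5); G=lambda x,y:(185+(x+.5)/5-.5,40+(y+.5)/5-.5)
print('stub',tri([ray(f,*F(591,169)),ray(g,*G(180,165))]), onz(f,*F(591,169),.086),onz(g,*G(180,165),.086))
print('collar',tri([ray(f,*F(590.5,173.5)),ray(g,*G(191,172.5))]), onz(f,*F(590.5,173.5),.066),onz(g,*G(191,172.5),.066))
C=[onz(f,*F(*p),.086) for p in [(585,92),(518,172),(598,246),(662,165)]]
for i in range(4):
    d=C[(i+1)%4]-C[i]; print(np.linalg.norm(d).round(4), (np.degrees(np.arctan2(d[1],d[0]))%90).round(1))
Rt=q2R(f['state']['tool_rot']); print('tool x yaw',np.degrees(np.arctan2(Rt[1,0],Rt[0,0])))
# gearhead plate axis from top cam corners
t=pickle.load(open('f0.pkl','rb'))['top']
q=[onz(t,u*.64,v*.64,.01) for u,v in [(363,260),(408,243),(440,330),(394,347)]]
for i in range(4):
    d=q[(i+1)%4]-q[i]; print('plate',np.linalg.norm(d).round(4),np.degrees(np.arctan2(d[1],d[0])).round(1))
E
```

```text
stub (array([ 0.53369841, -0.06485817,  0.08429637]), [np.float64(0.00012991138585489583), np.float64(0.0001299113858551644)]) [ 0.53389709 -0.06487762  0.086     ] [ 0.53367797 -0.06465667  0.086     ]
collar (array([ 0.53376618, -0.06518689,  0.06550517]), [np.float64(0.00017978904900841082), np.float64(0.00017978904900841543)]) [ 0.53360908 -0.06515035  0.066     ] [ 0.53397138 -0.065172    0.066     ]
0.0125 36.0
0.0133 36.8
0.0125 38.5
0.0127 36.8
tool x yaw 168.20089851393465
plate 0.102 -68.4
plate 0.1961 -159.1
plate 0.103 111.1
plate 0.1952 20.6
```

Call:
move_arm --increments '[29,-1,0,0,0,29,-1,0,0,0,29,0,0,0,0,0,0,0,0.12,0,0,0,0,0.12,0,0,0,0,0.12,0,0,0,0,0.12,0,0,0,0,0.12,0]'

```text
time: 5.43
tool_pos: [0.538, -0.0654, 0.1602]
tool_rot: [0.002, 0.394, 0.919, 0.001]
contact_force: [-0.9, 0.9, -2.1]
gripper_width: 0.148
grasp_force: 59.3
```

Call:
move_arm --increments '[0,0,0,0.12,0,0,0,0,0,0,0,0,0,0,0,0,0,0,0,0]'

```text
time: 5.77
tool_pos: [0.5373, -0.066, 0.1587]
tool_rot: [0.001, 0.445, 0.895, 0.0]
contact_force: [0.2, -0.4, -1.6]
gripper_width: 0.154
grasp_force: 59.3
```

```bash
cat >> h.py <<'E'
def err(p,s=None):
    s=s or manip.state();Rt=q2R(s['tool_rot']);print('pos',s['tool_pos'].round(4),'tool mm',(Rt.T@(np.array(p)-s['tool_pos'])*1000).round(1),'yaw x',np.degrees(np.arctan2(Rt[1,0],Rt[0,0])).round(1),'F',s['contact_force'].round(1),'t',round(s['time'],2))
E
python3 -c "
from h import *
err([.5338,-.0650,.094])"
```

```text
pos [ 0.5373 -0.066   0.1587] tool mm [ 3.  -2.3 64.7] yaw x 127.1 F [ 0.2 -0.4 -1.6] t 5.77
```

Call:
move_arm --increments '[3,-2,15,0,0,0,0,15,0,0,0,0,8,0,0,0,0,0,0,0,0,0,0,0,0]'

```text
time: 6.18
tool_pos: [0.533, -0.0651, 0.1192]
tool_rot: [-0.0, 0.447, 0.895, -0.0]
contact_force: [0.4, 0.2, -2.0]
gripper_width: 0.149
grasp_force: 59.3
```

```bash
python3 -c "
from h import *
err([.5338,-.0650,.094])"
```

```text
pos [ 0.533  -0.0651  0.1192] tool mm [-0.4  0.7 25.2] yaw x 126.9 F [ 0.4  0.2 -2. ] t 6.18
```

Call:
move_arm --increments '[0,0.5,3,0,0,0,0,3,0,0,0,0,3,0,0,0,0,0,0,0]'

```text
time: 6.52
tool_pos: [0.5335, -0.0649, 0.1102]
tool_rot: [-0.0, 0.447, 0.895, 0.0]
contact_force: [-0.2, -0.2, -2.3]
gripper_width: 0.156
grasp_force: 59.3
```

Call:
move_arm --increments '[0,0,3,0,0,0,0,3,0,0,0,0,3,0,0,0,0,0,0,0]'

```text
time: 6.85
tool_pos: [0.533, -0.065, 0.1002]
tool_rot: [-0.001, 0.447, 0.895, -0.0]
contact_force: [-0.2, 0.1, -2.3]
gripper_width: 0.148
grasp_force: 59.4
```

Call:
move_arm --increments '[0,0,3,0,0,0,0,3,0,0,0,0,2,0,0,0,0,1,0,0,0,0,0,0,0]'

```text
time: 7.27
tool_pos: [0.5337, -0.065, 0.0945]
tool_rot: [-0.0, 0.447, 0.895, -0.0]
contact_force: [-7.3, 2.5, 9.8]
gripper_width: 0.153
grasp_force: 61.3
```

Call:
move_arm --increments '[0,0,1,0,0,0,0,1,0,0,0,0,0,0,0]'

```text
time: 7.52
tool_pos: [0.5339, -0.065, 0.0945]
tool_rot: [-0.001, 0.447, 0.895, -0.0]
contact_force: [-12.4, 3.3, 19.9]
gripper_width: 0.151
grasp_force: 62.7
```

Call:
move_arm --increments '[0,0,0,0,0.4,0,0,0,0,0.4,0,0,0,0,0.5,0,0,0,0,0.5,0,0,0,0,0.5]'

```text
time: 7.93
tool_pos: [0.5335, -0.0651, 0.0901]
tool_rot: [-0.0, 0.447, 0.895, -0.0]
contact_force: [0.3, 0.3, 0.1]
gripper_width: 0.501
grasp_force: 0.0
```

Call:
move_arm --increments '[0,0,-20,0,0.5,0,0,-25,0,0.5,0,0,0,0,0,0,0,0,0,0,0,0,0,0,0,0,0,0,0,0,0,0,0,0,0,0,0,0,0,0]'

```text
time: 8.6
tool_pos: [0.5329, -0.0648, 0.1341]
tool_rot: [-0.001, 0.447, 0.895, -0.0]
contact_force: [-0.3, 0.1, 0.9]
gripper_width: -0.0
grasp_force: 0.0
```

Call:
move_arm --increments '[0,0,5,0,0,0,0,4,0,0,0,0,3,0,0,0,0,2,0,0,0,0,0,0,0]'

```text
time: 9.02
tool_pos: [0.5339, -0.065, 0.122]
tool_rot: [0.0, 0.447, 0.895, 0.0]
contact_force: [-1.3, 1.0, 4.9]
gripper_width: -0.002
grasp_force: 2.1
```

Call:
move_arm --increments '[0,0,2,0,0,0,0,1,0,0,0,0,0,0,0]'

```text
time: 9.27
tool_pos: [0.5345, -0.0651, 0.122]
tool_rot: [0.001, 0.447, 0.895, 0.0]
contact_force: [-6.4, 2.0, 16.2]
gripper_width: 0.003
grasp_force: 8.4
```

Call:
move_arm --increments '[0,0,2,0,0,0,0,0,0,0]'

```text
time: 9.43
tool_pos: [0.5349, -0.0651, 0.1219]
tool_rot: [0.001, 0.447, 0.895, 0.0]
contact_force: [-10.9, 3.4, 25.1]
gripper_width: -0.005
grasp_force: 12.4
```

Call:
move_arm --increments '[0,0,-10,0,0,0,0,-30,0,0.5,0,0,-40,0,1,0,0,0,0,1,0,0,0,0,1]'

```text
time: 9.85
tool_pos: [0.5354, -0.0655, 0.1997]
tool_rot: [0.003, 0.447, 0.895, 0.001]
contact_force: [-0.8, 0.0, -0.3]
gripper_width: 0.562
grasp_force: 0.0
```

```bash
python3 - <<'E'
from h import *
import pickle
f=grab('wrist');pickle.dump(f,open('w5.pkl','wb'))
err([.47,-.313,.2],f['state'])
t=grab('scene');pickle.dump(t,open('s5.pkl','wb'))
# expected bar corners, both seat heights, and nipple guess
d=np.array([np.cos(np.radians(127)),np.sin(np.radians(127)),0])
for z in (.121,.124): print(z,[proj(t,np.array([.5338,-.065,z])+k*.04*d).round(1).tolist() for k in(-1,1)],[proj(f,np.array([.5338,-.065,z])+k*.04*d).round(1).tolist() for k in(-1,1)])
a=cv2.resize(t['image'][150:230,225:305],(400,400),interpolation=cv2.INTER_CUBIC)
b=cv2.resize(f['image'],(400,300))
c=np.zeros((400,800,3),np.uint8);c[:,:400]=a;c[:300,400:]=b
cv2.imwrite('pics/h.png',cv2.convertScaleAbs(c,alpha=1.5))
E
```

```text
pos [ 0.5354 -0.0655  0.1997] tool mm [-158.6 -200.9   -0.3] yaw x 126.9 F [-0.8  0.  -0.3] t 9.85
0.121 [[252.9, 159.4], [279.6, 158.5]] [[257.0, 248.0], [256.6, 145.4]]
0.124 [[252.9, 158.6], [279.7, 157.8]] [[256.9, 249.9], [256.6, 146.2]]
```

View pics/h.png

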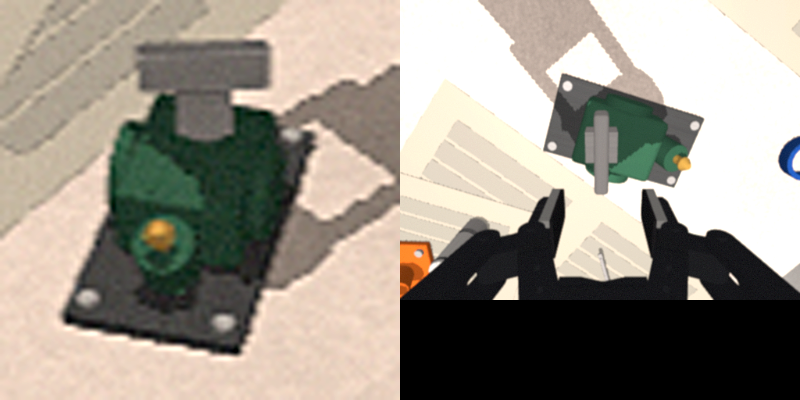

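The left crop shows the hub sitting flush on the shaft with the collar hidden, so the handle is home and released. The brass nipple is at (158,235) in the left crop and (682,163) in the right one. I'll spin the tool to the gear head's axis and measure the nipple.

Call:
move_arm --increments '[0,0,-10,-0.12,1,0,0,-10,-0.12,1,0,0,0,-0.12,1,0,0,0,-0.12,1,0,0,0,-0.12,1,0,0,0,-0.12,1,0,0,0,-0.12,1,0,0,0,-0.12,1]'

```text
time: 10.62
tool_pos: [0.5324, -0.0647, 0.2136]
tool_rot: [-0.002, -0.02, 1.0, 0.001]
contact_force: [0.8, -0.4, 0.1]
gripper_width: 0.997
grasp_force: 0.0
```

Call:
move_arm --increments '[0,0,0,-0.12,1,0,0,0,-0.12,1,0,0,0,-0.08,1,0,0,0,0,1,0,0,0,0,1]'

```text
time: 11.03
tool_pos: [0.5327, -0.0648, 0.2143]
tool_rot: [-0.001, -0.175, 0.985, 0.001]
contact_force: [0.2, 0.2, 0.5]
gripper_width: 0.998
grasp_force: 0.0
```

```bash
cat >> h.py <<'E'
def brass(f):
    h=cv2.cvtColor(f['image'],cv2.COLOR_BGR2HSV); m=((h[...,0]>12)&(h[...,0]<32)&(h[...,1]>140)&(h[...,2]>40)).astype(np.uint8)
    n,l,st,c=cv2.connectedComponentsWithStats(m); return [(st[k].tolist(),c[k].round(1).tolist()) for k in range(1,n) if st[k,4]>8],l
E
python3 - <<'E'
from h import *
import pickle
F={k:pickle.load(open(k+'.pkl','rb')) for k in ('w3','w5','s5')}
F['top']=pickle.load(open('f0.pkl','rb'))['top']
F['w6']=grab('wrist');pickle.dump(F['w6'],open('w6.pkl','wb'))
for k in F: print(k,brass(F[k])[0])
err([.629,-.036,.05],F['w6']['state'])
E
```

```text
w3 [([276, 162, 18, 21, 279], [283.4, 172.2])]
w5 [([350, 199, 22, 19, 277], [360.7, 208.0])]
s5 [([0, 0, 233, 180, 12283], [115.8, 61.8]), ([0, 54, 17, 23, 105], [6.4, 63.1]), ([18, 55, 8, 8, 25], [21.5, 58.6]), ([8, 65, 5, 5, 11], [9.6, 66.7]), ([17, 70, 9, 13, 36], [20.8, 75.3]), ([77, 75, 4, 6, 12], [78.5, 77.4]), ([17, 82, 10, 5, 18], [21.7, 83.8]), ([193, 119, 4, 6, 20], [194.6, 121.0]), ([92, 122, 5, 6, 10], [94.0, 124.7]), ([17, 124, 6, 3, 9], [19.3, 125.2]), ([2, 129, 11, 11, 32], [6.5, 133.0]), ([0, 141, 13, 10, 35], [6.1, 145.3]), ([3, 148, 5, 6, 12], [4.7, 150.3]), ([13, 149, 13, 11, 43], [19.4, 153.7]), ([0, 152, 12, 19, 72], [4.5, 160.7]), ([24, 155, 4, 5, 9], [25.4, 157.2]), ([11, 161, 16, 14, 72], [18.2, 166.8]), ([4, 172, 9, 6, 19], [8.4, 173.6]), ([0, 174, 5, 5, 11], [1.7, 176.4]), ([12, 175, 6, 7, 18], [14.3, 177.6]), ([0, 178, 17, 15, 61], [8.4, 185.9]), ([15, 180, 10, 13, 46], [19.9, 185.0]), ([22, 189, 19, 16, 69], [31.1, 196.9]), ([254, 194, 6, 6, 27], [256.2, 196.5]), ([1, 197, 7, 6, 13], [3.2, 198.5]), ([1, 199, 14, 16, 56], [7.9, 206.8]), ([40, 200, 12, 11, 
[... 377 characters left out ...]
24, 25, 23, 99], [91.7, 236.7]), ([50, 230, 5, 8, 15], [52.0, 234.1]), ([58, 233, 5, 4, 9], [59.8, 234.4]), ([92, 232, 5, 5, 9], [94.1, 234.2]), ([55, 234, 6, 6, 11], [57.0, 237.0]), ([55, 245, 17, 25, 102], [65.0, 257.6])]
top [([361, 219, 20, 32, 165], [369.9, 234.5]), ([382, 220, 7, 8, 17], [385.1, 223.5]), ([376, 227, 7, 6, 31], [379.0, 229.3]), ([387, 229, 4, 3, 10], [388.3, 229.8]), ([392, 235, 5, 4, 12], [393.9, 236.3]), ([378, 238, 29, 28, 291], [390.8, 251.5]), ([383, 267, 9, 6, 16], [386.5, 269.4]), ([404, 266, 10, 6, 14], [408.6, 268.6])]
w6 [([250, 259, 15, 21, 214], [257.3, 269.1])]
pos [ 0.5327 -0.0648  0.2143] tool mm [-100.8   -6.4  164.1] yaw x -159.9 F [0.2 0.2 0.5] t 11.03
```

```bash
python3 - <<'E'
from h import *
import pickle
F={k:pickle.load(open(k+'.pkl','rb')) for k in ('w3','w5','w6')}
rs=[ray(F[k],*brass(F[k])[0][0][1]) for k in F]
p,e=tri(rs);print(p.round(4),np.round(e,4))
for a,b in ((0,1),(0,2),(1,2)): print(tri([rs[a],rs[b]])[0].round(4))
d=p-np.array([.5338,-.065,0]);print('yaw',np.degrees(np.arctan2(d[1],d[0])),'dist',np.hypot(*d[:2]))
err([.629,-.036,.05],F['w6']['state'])
# plate bolts in w6: bright blobs on dark plate
f=F['w6'];g=cv2.cvtColor(f['image'],cv2.COLOR_BGR2GRAY)
hsv=cv2.cvtColor(f['image'],cv2.COLOR_BGR2HSV)
for k in F:
  for x,y in [(80,40),(80,-40),(-80,40),(-80,-40)]:pass
m=((hsv[...,1]<60)&(hsv[...,2]<95)).astype(np.uint8)
n,l,st,c=cv2.connectedComponentsWithStats(m); print([(st[i].tolist(),c[i].round().tolist()) for i in range(1,n) if st[i,4]>400])
cv2.imwrite('pics/i.png',cv2.convertScaleAbs(cv2.resize(f['image'],(800,600)),alpha=1.5))
E
```

```text
[ 0.631  -0.0303  0.0593] [0.0001 0.0002 0.0002]
[ 0.6311 -0.0304  0.0594]
[ 0.6313 -0.0302  0.0587]
[ 0.6306 -0.0304  0.06  ]
yaw 19.623658522609343 dist 0.10323410497385581
pos [ 0.5327 -0.0648  0.2143] tool mm [-100.8   -6.4  164.1] yaw x -159.9 F [0.2 0.2 0.5] t 11.03
[([0, 0, 64, 43, 2124], [31.0, 19.0]), ([207, 99, 103, 168, 9377], [258.0, 167.0]), ([0, 253, 512, 131, 20478], [254.0, 341.0])]
```

View pics/i.png

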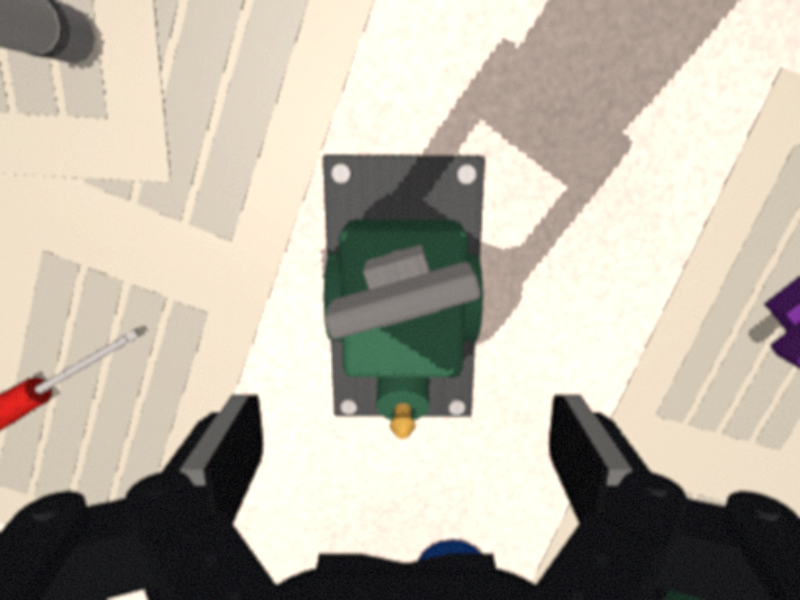

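The view shows the gear head upright in the picture, with the nipple at (402,420) and the plate edges parallel to the image axes, so the gear yaw is about 20°. The greaser is at the top left, around (40,30). Next I go over it.

Call:
move_arm --increments '[20,-30,0,0,1,20,-30,0,0,1,20,-30,0,0,1,20,-30,0,0,1,20,-30,0,0,1,20,-30,0,0,1,20,-30,0,0,1,0,0,0,0,1]'

```text
time: 11.75
tool_pos: [0.4729, -0.3155, 0.2158]
tool_rot: [-0.001, -0.172, 0.985, -0.001]
contact_force: [0.5, -0.2, 0.2]
gripper_width: 0.999
grasp_force: 0.0
```

```bash
python3 - <<'E'
from h import *
import pickle
f=grab('wrist');pickle.dump(f,open('w7.pkl','wb'));err([.47,-.313,.2],f['state'])
print(proj(f,[.47,-.313,.095]),proj(f,[.47,-.313,0]))
cv2.imwrite('pics/j.png',cv2.convertScaleAbs(cv2.resize(f['image'],(800,600),interpolation=cv2.INTER_CUBIC),alpha=1.3))
E
```

```text
pos [ 0.4729 -0.3155  0.2158] tool mm [ 1.9  3.3 15.8] yaw x -160.2 F [ 0.5 -0.2  0.2] t 11.75
[262.83734563 182.52506814] [262.109808   159.15762548]
```

View pics/j.png

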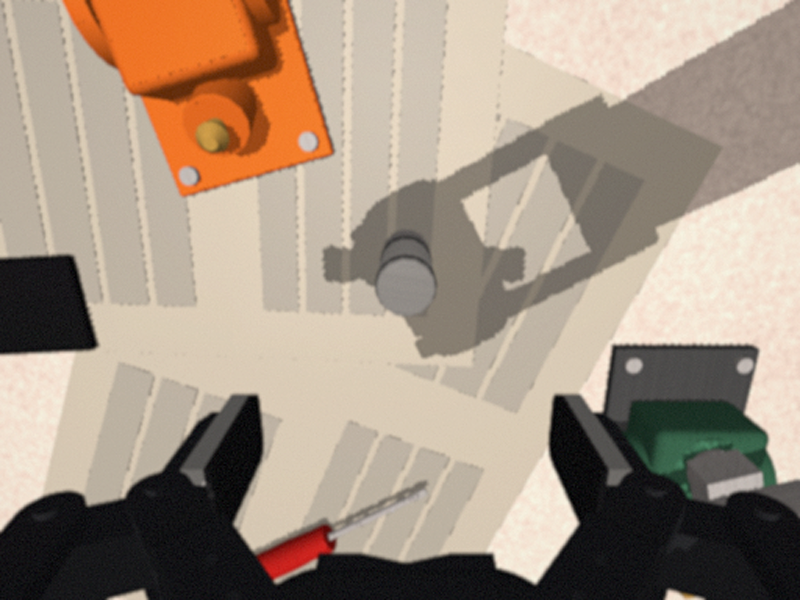

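The greaser's top circle is at (406,286), radius 30, directly below the tool, and the gap to the orange gear head is clear. I'll descend a little and triangulate the top with HoughCircles.

Call:
move_arm --increments '[1,2,35,0,1,0,0,0,0,1,0,0,0,0,1]'

```text
time: 12.05
tool_pos: [0.472, -0.3067, 0.1786]
tool_rot: [-0.002, -0.176, 0.984, 0.003]
contact_force: [0.6, -0.7, -0.1]
gripper_width: 0.998
grasp_force: 0.0
```

```bash
python3 - <<'E'
from h import *
import pickle
g=pickle.load(open('w7.pkl','rb'));f=grab('wrist');pickle.dump(f,open('w8.pkl','wb'))
def circ(f,r):
    im=cv2.medianBlur(cv2.cvtColor(f['image'],cv2.COLOR_BGR2GRAY),3)
    c=cv2.HoughCircles(im[100:280,180:340],cv2.HOUGH_GRADIENT,1,8,param1=60,param2=10,minRadius=r-3,maxRadius=r+4)
    return c[0][:3]+[180,100,0]
a=circ(g,20);b=circ(f,23);print(a,b)
p,e=tri([ray(g,*a[0][:2]),ray(f,*b[0][:2])]);print(p,e,onz(f,*b[0][:2],.095),onz(g,*a[0][:2],.095))
err([p[0],p[1],.047],f['state'])
E
```

```text
[[258.5 183.5  18.5]
 [260.5 168.5  19. ]] [[246.5        191.5         23.        ]
 [325.5        141.5         24.        ]
 [250.5        179.5         20.70000076]]
[ 0.48489976 -0.31242067  0.04762667] [np.float64(0.0008939024529132485), np.float64(0.0008939024529133232)] [ 0.46947381 -0.31687614  0.095     ] [ 0.47209479 -0.3162135   0.095     ]
pos [ 0.472  -0.3067  0.1786] tool mm [-10.5 -10.6 131.6] yaw x -159.7 F [ 0.6 -0.7 -0.1] t 12.05
```

Call:
move_arm --increments '[0,-8,15,0,1,0,0,0,0,1,0,0,0,0,1,0,0,0,0,1]'

```text
time: 12.43
tool_pos: [0.4765, -0.3162, 0.1677]
tool_rot: [0.0, -0.176, 0.984, -0.0]
contact_force: [1.2, -0.6, 0.4]
gripper_width: 1.001
grasp_force: 0.0
```

```bash
python3 - <<'E'
from h import *
import pickle
g=pickle.load(open('w7.pkl','rb'));f=grab('wrist');pickle.dump(f,open('w8.pkl','wb'))
im=cv2.cvtColor(f['image'],cv2.COLOR_BGR2HSV)
# low-saturation blob of greaser
for F,z in((g,1),(f,2)):
    m=barmask(F,(200,110,320,240),22)
    x,y,w,h=cv2.boundingRect(m); print((x,y,w,h))
    gr=cv2.cvtColor(F['image'],cv2.COLOR_BGR2GRAY); cu=x+w//2
    print('col',y,gr[y-3:y+h+4,cu].tolist())
    rows=[(r,int(np.where(m[r])[0].min()),int(np.where(m[r])[0].max())) for r in range(y,y+h,4)];print(rows)
err([.471,-.3163,.047],f['state'])
E
```

```text
(241, 147, 38, 55)
col 147 [88, 88, 85, 75, 71, 65, 56, 47, 50, 69, 79, 80, 81, 81, 82, 81, 81, 81, 73, 57, 57, 77, 96, 108, 112, 110, 111, 112, 109, 112, 111, 112, 110, 109, 108, 108, 111, 108, 109, 110, 109, 110, 107, 107, 109, 108, 109, 108, 106, 108, 109, 108, 109, 108, 108, 108, 104, 101, 96, 97, 101, 109]
[(147, 260, 260), (151, 251, 268), (155, 248, 271), (159, 246, 272), (163, 245, 274), (167, 244, 274), (171, 244, 275), (175, 242, 276), (179, 241, 277), (183, 241, 278), (187, 242, 277), (191, 243, 276), (195, 247, 273), (199, 252, 269)]
(239, 152, 46, 68)
col 152 [89, 87, 85, 77, 68, 68, 66, 60, 45, 44, 57, 75, 79, 82, 79, 80, 83, 82, 83, 82, 83, 83, 84, 79, 62, 46, 60, 80, 95, 106, 113, 114, 111, 111, 111, 113, 112, 112, 112, 113, 112, 108, 109, 108, 109, 109, 107, 110, 111, 109, 109, 110, 108, 107, 108, 109, 109, 108, 109, 109, 108, 108, 110, 109, 110, 110, 110, 109, 108, 104, 101, 100, 99, 98, 98]
[(152, 261, 261), (156, 252, 272), (160, 248, 274), (164, 246, 276), (168, 245, 277), (172, 244, 279), (176, 244, 279), (180, 243, 280), (184, 242, 281), (188, 242, 282), (192, 240, 283), (196, 240, 284), (200, 240, 284), (204, 241, 283), (208, 243, 281), (212, 246, 278), (216, 252, 273)]
pos [ 0.4765 -0.3162  0.1677] tool mm [  5.3   2.  120.7] yaw x -159.7 F [ 1.2 -0.6  0.4] t 12.43
```

```bash
python3 - <<'E'
from h import *
import pickle
g=pickle.load(open('w7.pkl','rb'));f=pickle.load(open('w8.pkl','rb'))
a=(259.5,182.7);b=(262,197)
p,e=tri([ray(g,*a),ray(f,*b)]);print(p,np.round(e,4),onz(f,*b,.095),onz(g,*a,.095))
# radius check: width/f*range
print([w/F['f']*(F['rotation'][:,2]@(onz(F,*c,.095)-F['eye']))/2 for F,c,w in((g,a,38),(f,b,45.5))])
q=onz(f,*b,.095);err([q[0],q[1],.047],f['state'])
E
```

```text
[ 0.47217277 -0.31533262  0.09132726] [0.0001 0.0001] [ 0.47102205 -0.31584747  0.095     ] [ 0.471126  -0.3156477  0.095    ]
[np.float64(0.016358721029533587), np.float64(0.016250534890569924)]
pos [ 0.4765 -0.3162  0.1677] tool mm [  5.1   2.4 120.7] yaw x -159.7 F [ 1.2 -0.6  0.4] t 12.43
```

Call:
move_arm --increments '[3,1,25,0,1,2,1,30,0,1,0,0,30,0,1,0,0,22,0,1,0,0,10,0,1,0,0,0,0,1,0,0,0,0,1]'

```text
time: 13.07
tool_pos: [0.4711, -0.3166, 0.0503]
tool_rot: [0.0, -0.176, 0.984, -0.0]
contact_force: [-0.8, -0.4, 0.3]
gripper_width: 1.001
grasp_force: 0.0
```

```bash
python3 -c "
from h import *
err([.471,-.3158,.047])"
```

```text
pos [ 0.4711 -0.3166  0.0503] tool mm [-0.2  0.7  3.3] yaw x -159.8 F [-0.8 -0.4  0.3] t 13.07
```

Call:
move_arm --increments '[0,1,3,0,1,0,0,0,0,0,0,0,0,0,0,0,0,0,0,0,0,0,0,0,0,0,0,0,0,0,0,0,0,0,0,0,0,0,0,0]'

```text
time: 13.73
tool_pos: [0.4707, -0.3158, 0.0472]
tool_rot: [0.0, -0.176, 0.984, -0.001]
contact_force: [0.1, 0.6, 5.2]
gripper_width: 0.38
grasp_force: 59.3
```

Call:
move_arm --increments '[0,0,0,0,0,0,0,0,0,0]'

```text
time: 13.9
tool_pos: [0.4707, -0.3158, 0.0472]
tool_rot: [0.0, -0.176, 0.984, -0.001]
contact_force: [-1.3, -0.2, 5.4]
gripper_width: 0.386
grasp_force: 59.3
```

```bash
python3 - <<'E'
from h import *
import pickle
w=pickle.load(open('w6.pkl','rb'))
for u in (330,403,478): print(onz(w,u*.64,155*.64,.01).round(4))
for u in (340,403,465): print('far',onz(w,u*.64,415*.64,.01).round(4))
e=onz(w,403*.64,155*.64,.01); 
d=np.array([np.cos(np.radians(200)),np.sin(np.radians(200)),0])
P=e+d*.027;print('P0',P,'edge from shaft',(e-np.array([.5338,-.065,.01]))@d); err([P[0],P[1],.051])
E
```

```text
[ 0.4856 -0.1348  0.01  ]
[ 0.4688 -0.089   0.01  ]
[ 0.4515 -0.0419  0.01  ]
far [ 0.6716 -0.0678  0.01  ]
far [ 0.6545 -0.021   0.01  ]
far [0.6376 0.0251 0.01  ]
P0 [ 0.44342212 -0.09820907  0.01      ] edge from shaft 0.06928559255105662
pos [ 0.4707 -0.3158  0.0472] tool mm [-49.7 213.6  -4. ] yaw x -159.8 F [-1.3 -0.2  5.4] t 13.9
```

Call:
move_arm --increments '[0,0,-20,0,0,0,0,-20,0,0,0,0,0,0,0]'

```text
time: 14.15
tool_pos: [0.4717, -0.3165, 0.0891]
tool_rot: [0.002, -0.176, 0.984, -0.002]
contact_force: [1.3, -0.4, -0.9]
gripper_width: 0.385
grasp_force: 60.2
```

Call:
move_arm --increments '[-8,35,0,0,0,-8,35,0,0,0,-8,35,0,0,0,-8,35,0,0,0,-8,35,0,0,0,-8,36,0,0,0,0,0,0,0,0,0,0,0,0,0]'

```text
time: 14.82
tool_pos: [0.4408, -0.0987, 0.0842]
tool_rot: [-0.001, -0.177, 0.984, 0.001]
contact_force: [0.3, 0.5, -2.5]
gripper_width: 0.384
grasp_force: 61.3
```

```bash
python3 - <<'E'
from h import *
import pickle
f=grab('wrist');pickle.dump(f,open('w9.pkl','wb'));err([.4434,-.0982,.0505],f['state'])
# nose rim column in wrist view
gr=cv2.cvtColor(f['image'],cv2.COLOR_BGR2GRAY);print(gr[100:300:3,258].tolist())
Rt=q2R(f['state']['tool_rot'])
for L in (47,):
    print('predicted nose near rim',proj(f,f['state']['tool_pos']+Rt@np.array([.017,0,.047])),'top near rim',proj(f,f['state']['tool_pos']+Rt@np.array([.017,0,-.048])))
E
```

```text
pos [ 0.4408 -0.0987  0.0842] tool mm [-2.7 -0.5 33.7] yaw x -159.6 F [ 0.3  0.5 -2.5] t 14.82
[187, 187, 190, 190, 188, 189, 185, 186, 143, 117, 117, 115, 112, 116, 114, 116, 116, 119, 117, 117, 118, 118, 122, 120, 120, 116, 116, 114, 113, 119, 120, 120, 115, 66, 68, 66, 67, 67, 37, 39, 84, 81, 82, 83, 82, 83, 84, 83, 84, 84, 83, 83, 83, 86, 85, 84, 86, 41, 29, 58, 86, 90, 104, 113, 111, 111, 113]
predicted nose near rim [258.61609736 192.42412155] top near rim [257.94132287 278.92994097]
```

```bash
python3 - <<'E'
from h import *
import pickle
f=pickle.load(open('w9.pkl','rb'))
hsv=cv2.cvtColor(f['image'],cv2.COLOR_BGR2HSV)
for r in (180,195,202,208,214,220,235,255): print(r,[(int(a),int(b)) for a,b in hsv[r,220:300:4,1:]])
E
```

```text
180 [(40, 126), (43, 131), (41, 130), (44, 128), (42, 127), (43, 131), (41, 130), (44, 127), (41, 124), (39, 123), (40, 127), (41, 123), (42, 127), (41, 124), (41, 123), (40, 126), (39, 130), (41, 131), (42, 129), (41, 124)]
195 [(43, 129), (41, 130), (43, 125), (44, 122), (42, 122), (41, 123), (41, 118), (40, 121), (43, 130), (42, 129), (43, 129), (43, 126), (43, 124), (44, 127), (38, 126), (39, 123), (43, 125), (38, 128), (39, 124), (44, 128)]
202 [(41, 124), (42, 127), (39, 124), (40, 127), (42, 122), (42, 122), (20, 78), (18, 69), (18, 71), (15, 70), (18, 70), (11, 70), (18, 69), (25, 72), (40, 121), (42, 122), (43, 125), (42, 122), (42, 128), (40, 126)]
208 [(42, 128), (42, 127), (41, 130), (41, 125), (39, 105), (25, 71), (14, 72), (15, 70), (11, 69), (22, 71), (22, 71), (18, 71), (15, 70), (19, 67), (19, 68), (34, 98), (43, 125), (40, 127), (43, 131), (42, 129)]
214 [(41, 125), (40, 127), (40, 126), (41, 123), (23, 67), (21, 72), (11, 70), (15, 52), (19, 41), (11, 48), (13, 39), (7, 38), (10, 49), (16, 62), (15, 69), (15, 69), (37, 103), (41, 124), (41, 125), (40, 127)]
220 [(41, 119), (41, 123), (38, 120), (33, 94), (16, 64), (7, 39), (12, 41), (15, 52), (19, 82), (15, 86), (17, 89), (18, 84), (10, 75), (13, 40), (0, 34), (16, 48), (23, 76), (39, 125), (42, 129), (40, 126)]
235 [(42, 91), (42, 116), (36, 85), (14, 74), (19, 81), (21, 84), (18, 86), (15, 84), (12, 84), (18, 86), (18, 84), (15, 83), (12, 84), (15, 84), (22, 80), (23, 79), (19, 81), (20, 50), (39, 104), (41, 105)]
255 [(116, 11), (73, 14), (22, 81), (19, 81), (18, 85), (15, 84), (15, 87), (15, 83), (21, 86), (17, 89), (18, 86), (15, 84), (18, 85), (21, 85), (15, 83), (19, 81), (15, 83), (24, 84), (11, 67), (45, 17)]
```

Call:
move_arm --increments '[0,0,17,0,0,0,0,16,0,0,0,0,0,0,0,0,0,0,0,0]'

```text
time: 15.2
tool_pos: [0.4412, -0.1013, 0.052]
tool_rot: [-0.001, -0.175, 0.985, 0.001]
contact_force: [-0.1, -0.3, -2.4]
gripper_width: 0.385
grasp_force: 61.3
```

```bash
python3 -c "
from h import *
err([.4434,-.0982,.0505])"
```

```text
pos [ 0.4412 -0.1013  0.052 ] tool mm [-3.1  2.2  1.5] yaw x -159.9 F [-0.1 -0.3 -2.4] t 15.2
```

Call:
move_arm --increments '[-6,2,1,0,0,-6,0,0,0,0,-4,0,0,0,0,-4,0,0,0,0,-4,0,0,0,0,0,0,0,0,0]'

```text
time: 15.7
tool_pos: [0.4636, -0.0914, 0.0529]
tool_rot: [-0.002, -0.176, 0.984, -0.001]
contact_force: [-6.6, -2.8, -0.3]
gripper_width: 0.382
grasp_force: 61.5
```

Call:
move_arm --increments '[-4,0,0,0,0,-4,0,0,0,0,0,0,0,0,0]'

```text
time: 15.95
tool_pos: [0.4707, -0.0886, 0.0528]
tool_rot: [-0.003, -0.176, 0.984, -0.001]
contact_force: [-7.1, -2.7, 1.8]
gripper_width: 0.382
grasp_force: 62.2
```

Call:
move_arm --increments '[-4,0,0,0,0,-4,0,0,0,0,-3,0,0,0,0,0,0,0,0,0,0,0,0,0,0]'

```text
time: 16.37
tool_pos: [0.4803, -0.0847, 0.0519]
tool_rot: [-0.003, -0.176, 0.984, -0.0]
contact_force: [-5.7, -4.0, -2.9]
gripper_width: 0.384
grasp_force: 63.2
```

```bash
cat >> h.py <<'E'
def rows(f,u=None):
    hsv=cv2.cvtColor(f['image'],cv2.COLOR_BGR2HSV).astype(int); u=u or 258
    return [(r,int(np.median(hsv[r,u-2:u+3,1])),int(np.median(hsv[r,u-2:u+3,2]))) for r in range(90,300,2)]
E
python3 - <<'E'
from h import *
import pickle
f=grab('wrist');pickle.dump(f,open('w10.pkl','wb'));err([.4434,-.0982,.0505],f['state'])
print([(a,c) for a,b,c in rows(f)])
E
```

```text
pos [ 0.4803 -0.0847  0.0519] tool mm [39.3  0.1  1.7] yaw x -159.7 F [-5.7 -4.  -2.9] t 16.37
[(90, 204), (92, 205), (94, 205), (96, 205), (98, 205), (100, 205), (102, 206), (104, 205), (106, 206), (108, 205), (110, 206), (112, 206), (114, 205), (116, 205), (118, 206), (120, 201), (122, 152), (124, 133), (126, 134), (128, 132), (130, 130), (132, 129), (134, 131), (136, 135), (138, 137), (140, 136), (142, 137), (144, 137), (146, 138), (148, 136), (150, 137), (152, 138), (154, 115), (156, 86), (158, 86), (160, 86), (162, 86), (164, 86), (166, 86), (168, 87), (170, 87), (172, 87), (174, 87), (176, 87), (178, 87), (180, 87), (182, 88), (184, 85), (186, 54), (188, 69), (190, 56), (192, 68), (194, 59), (196, 55), (198, 92), (200, 97), (202, 103), (204, 104), (206, 104), (208, 105), (210, 103), (212, 105), (214, 105), (216, 106), (218, 106), (220, 105), (222, 105), (224, 104), (226, 105), (228, 106), (230, 105), (232, 105), (234, 107), (236, 105), (238, 106), (240, 107), (242, 106), (244, 106), (246, 106), (248, 107), (250, 107), (252, 107), (254, 106), (256, 106), (258, 107), (260, 107), (262, 107), (264, 107), (266, 107), (268, 107), (270, 107), (272, 107), (274, 107), (276, 107), (278, 108), (280, 107), (282, 108), (284, 107), (286, 107), (288, 108), (290, 106), (292, 65), (294, 35), (296, 36), (298, 37)]
```

```bash
cat >> h.py <<'E'
from scipy.optimize import least_squares
def tilt(f,rn,rt,Lp=.070,pz=-.023,R0=.017):
    """theta, pivot x offset from image rows of the camera-side rim of nose (rn) and closed end (rt), in tool plane y=0"""
    T=np.array(f['T_tool_cam']);
    def pr(x,z):
        c=T[:3,:3].T@(np.array([x,0,z])-T[:3,3]); return f['cy']+f['f']*c[1]/c[2]
    def res(p):
        th,dx=p; s,c=np.sin(th),np.cos(th)
        return [pr(dx+Lp*s+R0*c,pz+Lp*c-R0*s)-rn, pr(dx-(.095-Lp)*s+R0*c,pz-(.095-Lp)*c-R0*s)-rt]
    r=least_squares(res,[.3,0]);return r.x.round(4),r.cost
E
python3 - <<'E'
from h import *
import pickle
a=pickle.load(open('w9.pkl','rb'));b=pickle.load(open('w10.pkl','rb'))
for Lp,pz in((.07,-.023),(.066,-.019),(.066,-.023),(.074,-.027),):
    print(Lp,pz,tilt(a,198.5,273,Lp,pz),tilt(b,154.5,292,Lp,pz))
E
```

```text
0.07 -0.023 (array([-0.063 ,  0.0001]), np.float64(6.866245319043687e-27)) (array([0.3013, 0.0057]), np.float64(1.5008804473862553e-23))
0.066 -0.019 (array([-0.063 , -0.0002]), np.float64(2.0194839173657902e-27)) (array([0.3023, 0.0068]), np.float64(0.0))
0.066 -0.023 (array([-0.0741,  0.0019]), np.float64(6.866245319043687e-27)) (array([0.2794, 0.0088]), np.float64(0.0))
0.074 -0.027 (array([-0.063 ,  0.0003]), np.float64(8.077935669463161e-27)) (array([0.3002, 0.0046]), np.float64(5.836308521187134e-25))
```

Call:
move_arm --increments '[3,0,0,0,0,5,0,-20,0,0,0,0,-40,0,0,0,0,-40,0.12,0,0,0,-20,0.12,0,0,0,0,0.12,0,0,0,0,0.12,0,0,0,0,0.12,0]'

```text
time: 17.08
tool_pos: [0.476, -0.0869, 0.1746]
tool_rot: [0.002, 0.126, 0.992, -0.0]
contact_force: [-0.1, -0.5, -3.7]
gripper_width: 0.385
grasp_force: 63.1
```

Call:
move_arm --increments '[0,0,0,0.12,0,0,0,0,0.12,0,0,0,0,0.12,0,0,0,0,0.12,0,0,0,0,0.12,0,0,0,0,0,0,0,0,0,0,0]'

```text
time: 17.67
tool_pos: [0.4752, -0.0868, 0.1732]
tool_rot: [0.001, 0.409, 0.912, 0.0]
contact_force: [-0.4, -0.2, -1.9]
gripper_width: 0.381
grasp_force: 63.1
```

```bash
python3 - <<'E'
from h import *
import pickle
f=grab('scene');pickle.dump(f,open('s11.pkl','wb'));s=f['state'];err([.5,0,.2],s)
w=grab('wrist');pickle.dump(w,open('w11.pkl','wb'));print([(a,c) for a,b,c in rows(w)if a>130][::2])
Rt=q2R(s['tool_rot']);
def pt(x,z):return proj(f,s['tool_pos']+Rt@np.array([x,0,z]))
for th in (0,.36,.45):
    sn,c=np.sin(th),np.cos(th);print(th,'nose',pt(.07*sn,-.023+.07*c).round(1),'end',pt(-.025*sn,-.023-.025*c).round(1))
u,v=pt(.015,.02).astype(int);print(u,v)
hsv=cv2.cvtColor(f['image'],cv2.COLOR_BGR2HSV)
for r in range(v-30,v+26,3):print(r,''.join('%4d'%x for x in hsv[r,u-20:u+21,2]))
E
```

```text
pos [ 0.4752 -0.0868  0.1732] tool mm [ 48.3  76.3 -26.8] yaw x 131.7 F [-0.4 -0.2 -1.9] t 17.67
[(132, 137), (136, 134), (140, 141), (144, 140), (148, 141), (152, 129), (156, 89), (160, 90), (164, 91), (168, 91), (172, 91), (176, 91), (180, 91), (184, 92), (188, 65), (192, 64), (196, 51), (200, 100), (204, 109), (208, 109), (212, 108), (216, 109), (220, 110), (224, 110), (228, 110), (232, 111), (236, 110), (240, 112), (244, 111), (248, 110), (252, 110), (256, 113), (260, 112), (264, 112), (268, 111), (272, 113), (276, 112), (280, 113), (284, 112), (288, 112), (292, 57), (296, 37)]
0 nose [271.2 145.5] end [271.2 119.4]
0.36 nose [279.2 143.7] end [268.2 120.1]
0.45 nose [281.  142.8] end [267.6 120.4]
276 137
107  130 132 134 130 130 148 167 156  98   4  12  16  24   4  14  21  45  54  43  16   6   7  81 140 151 150 153 153 151 146 153 153 153 159 154 156 156 158 158 156 156
110  131 130 135 114 126 162 159 150  94   0  12  13   8   7  12  28  36  35  37  18   3  26 122 163 156 149 153 151 149 151 153 153 154 152 153 156 159 157 156 157 156
113  133 110 120 165 156 162 156 157 139  
[... 2130 characters left out ...]
 158 161 155 155 158 158
152  117 116 117 118 115 116 116 117 117 100 107 133 133 133 134 134 133 132 129 132 132 132 129 128 143 163 159 156 158 158 161 165 162 158 161 158 160 158 155 160 162
155  117 112 119 115 115 102 111 133 133 134 134 127 134 132 132 131 131 133 131 141 158 164 160 160 157 162 162 160 163 156 158 159 158 159 159 162 159 160 158 157 159
158  106 109 103 110 114 113 116 119 125 124 122 117 119 109  83  75  84  74  59  58  60  55 122 169 159 157 158 160 160 163 162 162 155 158 162 163 164 134  80  84  87
161  104 105  93  84  85  76  72  77  76  67  73  70  67  71  68  70  69  73  71  75  66  64  89 142 169 159 165 162 162 167 175 140  80  85  91  94  86  93  91  95  93
```

```bash
python3 - <<'E'
from h import *
import pickle
f=pickle.load(open('s11.pkl','rb'));s=f['state'];Rt=q2R(s['tool_rot'])
V=cv2.cvtColor(f['image'],cv2.COLOR_BGR2HSV)[...,2].astype(float)
def cross(r,c0,c1,th=108):
    cs=range(c0,c1,1 if c1>c0 else -1); p=V[r,c0]
    for c in cs:
        if V[r,c]<th: k=(p-th)/(p-V[r,c]); return c-(1 if c1>c0 else -1)*(1-k)
        p=V[r,c]
L=[(r,cross(r,258,290)) for r in range(123,147)];Rr=[(r,cross(r,292,262)) for r in range(130,145)]
print([round(c,1) for r,c in L],[round(c,1) for r,c in Rr])
def pt(x,z):return proj(f,s['tool_pos']+Rt@np.array([x,0,z]))
# side silhouettes -> tool plane y=0
d=f['eye']-s['tool_pos']; n=Rt[:,1]
def onplane(u,v):
    e,q=ray(f,u,v); t=((s['tool_pos']-e)@n)/(q@n); return Rt.T@(e+q*t-s['tool_pos'])*1000
for name,E in (('L',L),('R',Rr)):
    P=np.array([onplane(c,r) for r,c in E]); 
    for sl in (slice(None),slice(3,-3)):
        k=np.polyfit(P[sl,2],P[sl,0],1); print(name,'theta',np.arctan(k[0]).round(3),'x at z=-23',np.polyval(k,-23).round(1))
E
```

```text
[np.float64(263.2), np.float64(263.4), np.float64(263.5), np.float64(264.2), np.float64(264.8), np.float64(265.3), np.float64(265.7), np.float64(266.7), np.float64(266.6), np.float64(267.8), np.float64(267.6), np.float64(267.5), np.float64(267.5), np.float64(268.0), np.float64(268.4), np.float64(270.6), np.float64(271.2), np.float64(271.5), np.float64(272.7), np.float64(272.5), np.float64(273.6), np.float64(274.3), np.float64(274.6), np.float64(274.9)] [np.float64(278.7), np.float64(279.4), np.float64(280.3), np.float64(280.5), np.float64(281.8), np.float64(281.6), np.float64(282.5), np.float64(282.4), np.float64(283.5), np.float64(283.8), np.float64(284.6), np.float64(284.7), np.float64(284.8), np.float64(284.1), np.float64(283.6)]
L theta 0.397 x at z=-23 -19.9
L theta 0.395 x at z=-23 -20.2
R theta 0.335 x at z=-23 20.0
R theta 0.402 x at z=-23 18.0
```

Call:
move_arm --increments '[0,0,0,-0.12,0,0,0,0,-0.12,0,0,0,0,-0.12,0,0,0,0,-0.12,0,0,0,0,-0.12,0,0,0,0,-0.12,0,0,0,0,-0.12,0,0,0,0,-0.12,0]'

```text
time: 18.43
tool_pos: [0.4746, -0.0868, 0.1725]
tool_rot: [0.0, -0.06, 0.998, -0.0]
contact_force: [-0.0, -0.2, -3.2]
gripper_width: 0.386
grasp_force: 63.1
```

Call:
move_arm --increments '[0,0,0,-0.12,0,0,0,0,-0.12,0,14,0,0,0,0,0,0,30,0,0,0,0,30,0,0,0,0,30,0,0,0,0,15,0,0,0,0,0,0,0]'

```text
time: 19.1
tool_pos: [0.458, -0.0904, 0.0629]
tool_rot: [-0.004, -0.176, 0.984, 0.002]
contact_force: [-0.2, 0.8, -3.0]
gripper_width: 0.382
grasp_force: 63.2
```

```bash
python3 -c "
from h import *
err([.4838,-.0835,.052])"
```

```text
pos [ 0.458  -0.0904  0.0629] tool mm [-26.7  -2.6  10.7] yaw x -159.7 F [-0.2  0.8 -3. ] t 19.1
```

Call:
move_arm --increments '[-3,-2,8,0,0,-5,0,0,0,0,-5,0,0,0,0,-4,0,0,0,0,-4,0,0,0,0,-3,0,0,0,0,-3,0,0,0,0,0,0,0,0,0]'

```text
time: 19.77
tool_pos: [0.4881, -0.084, 0.0598]
tool_rot: [0.0, -0.176, 0.984, -0.0]
contact_force: [0.1, 0.0, -1.8]
gripper_width: 0.382
grasp_force: 63.2
```

```bash
python3 -c "
from h import *
err([.4838,-.0835,.052])"
```

```text
pos [ 0.4881 -0.084   0.0598] tool mm [3.8 2.  7.8] yaw x -159.7 F [ 0.1  0.  -1.8] t 19.77
```

Call:
move_arm --increments '[8,2,-2,0,0,8,0,0,0,0,0,0,5,0,0,0,0,5,0,0,0,0,0,0,0,0,0,0,0,0]'

```text
time: 20.27
tool_pos: [0.471, -0.0877, 0.0506]
tool_rot: [-0.001, -0.176, 0.984, 0.0]
contact_force: [0.8, -0.7, -3.6]
gripper_width: 0.386
grasp_force: 63.2
```

```bash
python3 -c "
from h import *
err([.4838,-.0835,.052])"
```

```text
pos [ 0.471  -0.0877  0.0506] tool mm [-13.5  -0.5  -1.4] yaw x -159.8 F [ 0.8 -0.7 -3.6] t 20.27
```

Call:
move_arm --increments '[-4,0,0,0,0,-4,0,0,0,0,-3,0,0,0,0,-3,0,0,0,0,-1,0,0,0,0,0,0,0,0,0,0,0,0,0,0]'

```text
time: 20.85
tool_pos: [0.4832, -0.0834, 0.0504]
tool_rot: [-0.004, -0.176, 0.984, -0.0]
contact_force: [-7.8, -4.4, 0.5]
gripper_width: 0.385
grasp_force: 63.7
```

```bash
python3 -c "
from h import *
import pickle
err([.4838,-.0835,.052])
w=grab('wrist');pickle.dump(w,open('w12.pkl','wb'))
r=[c for a,b,c in rows(w)];print(r[20:60],r[90:])"
```

```text
pos [ 0.4832 -0.0834  0.0504] tool mm [-0.6 -0.3 -1.6] yaw x -159.7 F [-7.8 -4.4  0.5] t 20.85
[134, 137, 138, 138, 139, 138, 139, 138, 139, 136, 108, 87, 87, 88, 87, 87, 89, 88, 88, 88, 89, 90, 89, 89, 89, 90, 87, 53, 73, 57, 73, 65, 51, 90, 96, 104, 106, 106, 106, 105] [108, 109, 110, 110, 110, 110, 109, 110, 109, 110, 109, 111, 86, 39, 37]
```

Call:
move_arm --increments '[4,0,0,0,0,4,0,-25,0,0,0,0,-40,0,0,0,0,-40,0,0,0,0,-35,0,0,-15,0,-10,0,0,-35,0,0,0,0,-35,0,0,0,0]'

```text
time: 21.57
tool_pos: [0.5604, -0.0558, 0.2042]
tool_rot: [0.003, -0.175, 0.985, -0.001]
contact_force: [0.7, -0.0, -3.1]
gripper_width: 0.386
grasp_force: 63.5
```

Call:
move_arm --increments '[-40,0,0,0,0,-40,0,0,0,0,-30,0,0,0,0,-15,0,0,0,0,0,0,0,0,0,0,0,0,0,0]'

```text
time: 22.07
tool_pos: [0.6758, -0.0121, 0.2008]
tool_rot: [-0.0, -0.176, 0.984, 0.0]
contact_force: [-0.7, 1.0, -3.3]
gripper_width: 0.383
grasp_force: 63.5
```

```bash
python3 - <<'E'
from h import *
import pickle
w=grab('wrist');pickle.dump(w,open('w13.pkl','wb'));err([.672,-.0154,.1269],w['state'])
b=brass(w)[0];print(b)
print('expected brass',proj(w,[.631,-.0303,.0595]))
r=[c for a,b,c in rows(w)];print(r[20:60])
E
```

```text
pos [ 0.6758 -0.0121  0.2008] tool mm [ 4.7 -1.8 73.9] yaw x -159.7 F [-0.7  1.  -3.3] t 22.07
[([247, 113, 20, 23, 333], [256.9, 124.9])]
expected brass [257.12557255 124.91203637]
[100, 100, 96, 68, 38, 38, 39, 44, 103, 127, 124, 93, 93, 102, 107, 108, 95, 84, 82, 84, 84, 84, 83, 84, 84, 84, 83, 60, 62, 63, 58, 67, 44, 79, 89, 96, 100, 99, 99, 100]
```

Call:
move_arm --increments '[2,-1,20,0,0,2,-1,25,0,0,0,0,20,0,0,0,0,8,0,0,0,0,0,0,0,0,0,0,0,0]'

```text
time: 22.62
tool_pos: [0.6719, -0.0163, 0.1288]
tool_rot: [0.0, -0.175, 0.984, 0.0]
contact_force: [-0.1, 0.5, -2.4]
gripper_width: 0.382
grasp_force: 63.5
```

```bash
python3 - <<'E'
from h import *
import pickle
w=grab('wrist');pickle.dump(w,open('w14.pkl','wb'));s=w['state'];err([.672,-.0154,.1269],s)
print(brass(w)[0],'exp',proj(w,[.631,-.0303,.0595]))
n=np.array([.4088,.1488,.9004]);O=np.array([.631,-.0303,.0595])-.0145*n
Rt=q2R(s['tool_rot'])
print('tip',proj(w,O+.022*n).round(1),'face',proj(w,O).round(1))
# nose centre est
for th in (.42,.45): print('nose row (near rim)',proj(w,s['tool_pos']+Rt@np.array([.07*np.sin(th)+.017*np.cos(th),0,-.023+.07*np.cos(th)-.017*np.sin(th)])).round(1))
r=[c for a,b,c in rows(w)];print(r[20:50])
E
```

```text
pos [ 0.6719 -0.0163  0.1288] tool mm [-0.5  0.8  1.9] yaw x -159.8 F [-0.1  0.5 -2.4] t 22.62
[([247, 129, 27, 23, 435], [260.0, 141.8])] exp [260.18965516 144.71325565]
tip [260.2 151.5] face [260.2 132.5]
nose row (near rim) [258.6 153.9]
nose row (near rim) [258.6 151.3]
[98, 102, 102, 107, 112, 112, 113, 111, 114, 114, 109, 94, 98, 108, 107, 91, 88, 88, 88, 88, 88, 88, 89, 88, 89, 90, 88, 64, 66, 66]
```

Call:
move_arm --increments '[4,0.8,10,0,0,4.2,0,10,0,0,0,0,0,0,0,0,0,0,0,0]'

```text
time: 23.0
tool_pos: [0.663, -0.0181, 0.107]
tool_rot: [-0.001, -0.176, 0.984, 0.0]
contact_force: [-0.8, 0.0, -2.2]
gripper_width: 0.381
grasp_force: 63.5
```

```bash
cat >> h.py <<'E'
n=np.array([.4088,.1488,.9004]);HOME=np.array([.6536,-.0221,.0864])
def axial():
    s=manip.state();d=s['tool_pos']-HOME;a=d@n;Rt=q2R(s['tool_rot']);l=Rt.T@(d-a*n)*1000
    F=s['contact_force'];print('along',round(a*1000,1),'lateral x,y,z',l.round(1),'F',F.round(1),'F along',round(F@n,1),'t',round(s['time'],2))
E
python3 -c "
from h import *
axial()"
```

```text
along 23.0 lateral x,y,z [-0.2  0.6  0.1] F [-0.8  0.  -2.2] F along -2.3 t 23.0
```

Call:
move_arm --increments '[1.3,-0.4,2.7,0,0,1.3,0,2.7,0,0,0,0,0,0,0]'

```text
time: 23.25
tool_pos: [0.662, -0.0195, 0.1028]
tool_rot: [0.0, -0.176, 0.984, -0.0]
contact_force: [0.6, -0.4, -3.1]
gripper_width: 0.38
grasp_force: 63.5
```

Call:
move_arm --increments '[0.9,0,1.8,0,0,0.9,0,1.8,0,0,0,0,0,0,0]'

```text
time: 23.5
tool_pos: [0.662, -0.0197, 0.1019]
tool_rot: [0.002, -0.176, 0.984, -0.0]
contact_force: [1.8, 1.6, 4.4]
gripper_width: 0.389
grasp_force: 64.4
```

```bash
python3 -c "
from h import *
axial()"
```

```text
along 17.8 lateral x,y,z [-1.  -0.6  0.5] F [1.8 1.6 4.4] F along 5.0 t 23.5
```

Call:
move_arm --increments '[0.9,0,1.8,0,0,0,0,0,0,0]'

```text
time: 23.67
tool_pos: [0.6619, -0.0199, 0.1011]
tool_rot: [0.003, -0.176, 0.984, -0.0]
contact_force: [1.1, 2.4, 7.0]
gripper_width: 0.387
grasp_force: 64.7
```

Call:
move_arm --increments '[0.9,0,1.8,0,0,0,0,0,0,0]'

```text
time: 23.83
tool_pos: [0.6604, -0.0207, 0.0981]
tool_rot: [0.002, -0.176, 0.984, -0.001]
contact_force: [1.4, 0.2, -2.0]
gripper_width: 0.382
grasp_force: 63.7
```

```bash
python3 -c "
from h import *
axial()"
```

```text
along 13.5 lateral x,y,z [-1.  -1.   0.5] F [ 1.4  0.2 -2. ] F along -1.2 t 23.83
```

Call:
move_arm --increments '[0,0,0,0,0,0,0,0,0,0]'

```text
time: 24.0
tool_pos: [0.6589, -0.021, 0.0957]
tool_rot: [0.0, -0.176, 0.984, -0.0]
contact_force: [2.7, -0.7, -1.6]
gripper_width: 0.382
grasp_force: 63.7
```

```bash
python3 -c "
from h import *
axial()
w=grab('wrist');print(brass(w)[0]);r=[c for a,b,c in rows(w)];print(r[15:50])"
```

```text
along 10.7 lateral x,y,z [-0.7 -0.7  0.3] F [ 2.7 -0.7 -1.6] F along -0.4 t 24.0
[]
[49, 43, 50, 50, 52, 53, 52, 51, 52, 52, 54, 54, 53, 54, 53, 57, 84, 97, 102, 98, 94, 94, 94, 95, 95, 94, 95, 94, 94, 95, 94, 94, 69, 68, 70]
```

Call:
move_arm --increments '[0.9,0.3,1.8,0,0,0,0,0,0,0]'

```text
time: 24.22
tool_pos: [0.6578, -0.0211, 0.0937]
tool_rot: [0.0, -0.176, 0.984, -0.0]
contact_force: [4.8, -1.7, 0.4]
gripper_width: 0.386
grasp_force: 63.6
```

Call:
move_arm --increments '[0.9,0,1.8,0,0,0,0,0,0,0]'

```text
time: 24.38
tool_pos: [0.6571, -0.0213, 0.0923]
tool_rot: [0.001, -0.176, 0.984, -0.0]
contact_force: [3.1, -0.4, 1.4]
gripper_width: 0.384
grasp_force: 63.7
```

```bash
python3 -c "
from h import *
axial()"
```

```text
along 6.9 lateral x,y,z [-0.6 -0.5  0.3] F [ 3.1 -0.4  1.4] F along 2.5 t 24.38
```

Call:
move_arm --increments '[0.9,0,1.8,0,0,0,0,0,0,0]'

```text
time: 24.55
tool_pos: [0.6564, -0.0216, 0.0907]
tool_rot: [0.001, -0.176, 0.984, -0.0]
contact_force: [5.1, -1.4, 1.7]
gripper_width: 0.385
grasp_force: 63.8
```

Call:
move_arm --increments '[0.9,0,1.8,0,0,0,0,0,0,0]'

```text
time: 24.72
tool_pos: [0.6561, -0.0218, 0.0899]
tool_rot: [0.001, -0.176, 0.984, -0.0]
contact_force: [5.5, -0.1, 4.2]
gripper_width: 0.384
grasp_force: 64.4
```

```bash
python3 -c "
from h import *
axial()"
```

```text
along 4.2 lateral x,y,z [-0.6 -0.5  0.3] F [ 5.5 -0.1  4.2] F along 6.0 t 24.72
```

Call:
move_arm --increments '[0.9,0,1.8,0,0,0,0,0,0,0]'

```text
time: 24.88
tool_pos: [0.6562, -0.0218, 0.0898]
tool_rot: [0.002, -0.176, 0.984, -0.0]
contact_force: [4.4, 0.5, 10.0]
gripper_width: 0.382
grasp_force: 65.1
```

Call:
move_arm --increments '[0.9,0,1.8,0,0,0,0,0,0,0]'

```text
time: 25.05
tool_pos: [0.6562, -0.0218, 0.0897]
tool_rot: [0.003, -0.176, 0.984, -0.0]
contact_force: [3.8, 2.1, 15.1]
gripper_width: 0.385
grasp_force: 65.6
```

```bash
python3 -c "
from h import *
axial()"
```

```text
along 4.1 lateral x,y,z [-0.8 -0.6  0.4] F [ 3.8  2.1 15.1] F along 15.5 t 25.05
```

Call:
move_arm --increments '[0.9,0,1.8,0,0,0,0,0,0,0,0.9,0,1.8,0,0,0,0,0,0,0]'

```text
time: 25.38
tool_pos: [0.6564, -0.0218, 0.0896]
tool_rot: [0.006, -0.175, 0.984, -0.0]
contact_force: [1.9, 3.7, 24.7]
gripper_width: 0.377
grasp_force: 66.6
```

```bash
python3 -c "
from h import *
import pickle
axial()
w=grab('wrist');pickle.dump(w,open('w15.pkl','wb'))
print([ (r,int(np.median(w['image'][r,256:261].max(1)))) for r in range(138,166)])
v=pickle.load(open('w12.pkl','rb'));print([ (r,int(np.median(v['image'][r,256:261].max(1)))) for r in range(140,160,1)])
print(manip.state()['ft_torque'])"
```

```text
along 4.1 lateral x,y,z [-0.9 -0.7  0.5] F [ 1.9  3.7 24.7] F along 23.6 t 25.38
[(138, 52), (139, 51), (140, 51), (141, 52), (142, 53), (143, 52), (144, 52), (145, 53), (146, 54), (147, 56), (148, 56), (149, 58), (150, 70), (151, 84), (152, 93), (153, 95), (154, 95), (155, 96), (156, 95), (157, 95), (158, 94), (159, 94), (160, 95), (161, 95), (162, 95), (163, 96), (164, 96), (165, 96)]
[(140, 138), (141, 138), (142, 139), (143, 137), (144, 138), (145, 137), (146, 139), (147, 138), (148, 136), (149, 128), (150, 108), (151, 93), (152, 87), (153, 88), (154, 87), (155, 88), (156, 88), (157, 88), (158, 87), (159, 88)]
[ 0.71236657  0.31403342 -0.0645354 ]
```

Call:
move_arm --increments '[-0.5,0,-1,0,0,0,0,0,0,0,0,0,0,0,0,0,0,0,0,0,0,0,0,0,0,0,0,0,0,0]'

```text
time: 25.93
tool_pos: [0.6564, -0.0218, 0.0897]
tool_rot: [0.005, -0.176, 0.984, -0.0]
contact_force: [2.9, 3.8, 21.7]
gripper_width: 0.387
grasp_force: 66.0
```

```bash
python3 -c "
from h import *
import pickle
axial()
# bystanders and handle unmoved: scene picture difference against s5
a=pickle.load(open('s5.pkl','rb'))['image'];b=grab('scene')['image']
d=cv2.absdiff(a,b).max(2)
for n_,c,r in (('cup',[.737,.296,.06],20),('handle',[.5338,-.065,.115],7)):
    f=pickle.load(open('s5.pkl','rb'));u,v=proj(f,c).astype(int);print(n_,u,v,np.median(d[v-r:v+r,u-r:u+r]))
for n_,u,v in (('tape',254,260),('driver',155,196)): print(n_,np.median(d[v-12:v+12,u-15:u+15]))
"
```

```text
along 4.1 lateral x,y,z [-0.9 -0.7  0.4] F [ 2.9  3.8 21.7] F along 21.3 t 25.93
cup 340 272 7.0
handle 266 160 57.0
tape 9.0
driver 8.0
```

```bash
python3 -c "
from plant import manip
print(manip.job_done())"
```

```text
the job is handed in; nothing more can be done
None
```

I handed the job in at 26 s of arm time: the T-handle is home on the shaft and let go, and the greaser is past the snap, gripped and held on the nipple at about 20 N against a hard stop; its lean is about 0.45 rad within 0.02, and I did not see the final nose gap in a picture.

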